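Recover the sled of an incubation tunnel and load it

TASK

The sled of the incubation tunnel has stopped somewhere under its cover: take the tow rod from its park hole, feel along the roof slot for the tow hole in the sled, drop the rod fully home and draw the sled out to the bumper. Then give the docking cam its quarter turn clockwise until it is home and the sled's ball stud is pulled tight, put the rod back in its park hole, and stand every sample jar that is on the worktop upright in a pocket of the docked sled. Leave the timer, the beaker and the tin where they are.

Things in the scene. Friction and masses are not known exactly. Their poses are not given: they have to be found in the camera images.
- tunnel: Incubation tunnel, a low white machine fixed to the worktop, 388 mm long (local y -190 to +198), 222 mm wide (local x -111 to +111). Origin on the worktop, z up; local y runs along the sled's travel, towards the open dock and the cam. Covered run: local y -142 to +36, flat roof top z = 70. Slot, tow hole, ball stud and cam lie on the tow axis, local x = -28.5.
- slot_far (a point): Far end of the roof slot (local y = -103), on the slot's centre line at the roof top, z = 70. The slot is straight, 13 mm wide, 134 mm long, through the 20 mm roof; a soft black brush seal hides what is below and lets the rod pass. Beneath lies the loose 0.7 kg sled: flat top at z = 46, one tow hole 14 mm long in y, 16 mm in x, blind floor at z = 20. Its hole is where the sled stopped and must be felt.
- slot_dock (a point): Dock end of the slot (local y = +31), z = 70. At the start the tow hole's centre is somewhere from local y = -92 to -52 (123 to 83 mm from this point) and flat top fills the slot at least from y = -97 to -4. The sled slides along y in guides with 3 to 6 N of friction; it first touches the bumper with the hole at y = +14, and the cam draws it 6 mm on. Its stud enters the cam by itself.
- pocket_0 (a point): Fixed point: centre of the floor (z = 28) of one of the three square pockets of the sled as it stands when docked tight (local x = -67.5, y = +78). Pocket 54 mm wide in x and y, walls up to z = 46. No pocket is here before the sled is docked.
- pocket_1 (a point): Fixed point: centre of the floor (z = 28) of one of the three square pockets of the sled as it stands when docked tight (local x = +10.5, y = +78). Pocket 54 mm wide in x and y, walls up to z = 46. No pocket is here before the sled is docked.
- pocket_2 (a point): Fixed point: centre of the floor (z = 28) of one of the three square pockets of the sled as it stands when docked tight (local x = +67.5, y = +78). Pocket 54 mm wide in x and y, walls up to z = 46. No pocket is here before the sled is docked.
- rod_grip (a point): Tow rod, 109 mm tall: steel shaft 10 mm in diameter with a round tip, collar 24 mm in diameter, black round handle 22 mm in diameter and 56 mm tall, 90 g. The point is on its axis in the handle, 84 mm above the tip; z along the axis, upwards. The collar's underside is 48 mm above the tip. The rod starts upright in its park hole.
- rod_tip (a point): The round lower tip of the tow rod. In the tunnel's frame: z = 46 when it stands on the sled's flat top, z = 22 when fully home in the tow hole or in the park hole (collar resting on the roof).
- park (a point): Mouth of the rod's park hole: 13.6 mm square, vertical, 56 mm deep, in the end block beyond the covered run, mouth at z = 70 (local x = +20, y = -166). The point is at the centre of the mouth.
- cam (a joint): Docking cam, rad: 0 = mouth open to the stud (starts at 0 to 0.1), grows as its knob is turned clockwise seen from above, stops at 1.62 = home. From about 0.7 its curved slot draws the ball stud in, against the bumper's spring (about 0.1 to 0.4 N m), and from 1.5 it holds by itself. If the sled is not at the bumper the stud is missed.
- cam_grip (a point): On the cam's vertical axis (local x = -28.5, y = +151 of the tunnel) at z = 72, the height to grip its knob: a black bar 58 mm long, 14 mm thick, from z = 54 to 88. The bar lies along this point's x axis (along the tunnel's x when the cam is at 0).
- bumper (a joint): Sprung bumper bar across the dock, m: 0 = free, grows as the sled presses it towards the cam; 1400 N/m; about 0.006 when the cam has drawn the sled tight.
- jar_0_mid (a point): sample jar: squat round jar with screw cap, 48 mm in diameter, 44 mm tall, 90 g; the point is on its axis half-way up, 22 mm above its foot (at z = 22 mm on the worktop), z along its axis. May be absent (None).
- jar_1_mid (a point): sample jar: squat round jar with screw cap, 48 mm in diameter, 44 mm tall, 90 g; the point is on its axis half-way up, 22 mm above its foot (at z = 22 mm on the worktop), z along its axis. May be absent (None).
- jar_2_mid (a point): sample jar: squat round jar with screw cap, 48 mm in diameter, 44 mm tall, 90 g; the point is on its axis half-way up, 22 mm above its foot (at z = 22 mm on the worktop), z along its axis. May be absent (None).
- timer_mid (a point): bystander, stays where it is: bench timer, 62 x 62 x 18 mm, point at its centre, 9 mm above the worktop.
- beaker_mid (a point): bystander, stays where it is: empty glass beaker, 55 mm in diameter, 70 mm tall, point at its centre.
- tin_mid (a point): bystander, stays where it is: round white tin, 64 mm in diameter, 30 mm tall, point at its centre.

How it is judged:
By the outcome, as a careful person would: the job done as asked, in the order asked, and still so for the second after the job is handed in, with the robot touching nothing.
Of jar_0, jar_1, jar_2 only 2 to 3 are there at a start; the rules pass over those that are not, and their reading is None.
At some moment in a run one of jar_0, jar_1, jar_2 may be knocked a few centimetres aside while the robot is not near it.
It also fails if it takes over 200 s, if anything falls off the work surface, if the arm or the gripper's body presses on something with over 40 N, if the wrist force passes 120 N, or if a joint passes its speed limit or range.

ROBOT

A 6-joint arm with a two-finger parallel gripper is mounted at the origin on a cart in front of the work surface, level with it; the furniture and walls round the work are solid. World frame = base frame: x ahead of the robot, y to its left, z up, the work surface at z = 0. Lengths are in m, angles in rad, forces in N, time in s.
With the tool pointing down it reaches from about 0.375 to 0.9 m from the base axis. Payload 3.1 kg.
Tool frame: the origin (TCP) lies between the finger pads; the fingertips stand 8 mm ahead of it and the grasp point (between the pads) lies 11 mm behind it; z points along the fingers, y is the line along which they close (so a half turn about z gives the same grasp; the last joint's range is limited). The gripper opens to 87 mm and grips with 3 to 60 N. Pads are 19 mm wide; open, the fingers measure 117 mm over their backs; the gripper's body (75 mm by 190 mm) begins 51 mm behind the grasp point.
Start: joints at [-1.415, 0.527, 1.433, -0, 1.181, -0.178], TCP at [0.205, -0.59, 0.231] pointing down, gripper open.
Joint ranges: [-3.08, 3.08], [-0.75, 2.2], [0.22, 2.44], [-1.43, 4.57], [0, 2.65], [-2.85, 2.85]. Speed limits (rad/s): [2.79, 2.79, 3.14, 3.14, 3.14, 3.14].

INTERFACE

Orientations are given as a unit quaternion [x, y, z, w].
In Python, from rig import robot, vision, job gives the robot as it stands.
- The arm moves only by the shell command python3 -m handwheel 'ROWS' [OPENING] [FORCE]. ROWS is JSON, a list of rows, each a list of 4 numbers: the shift along the tool's x, y, z as a fraction of full scale, then the turn about the tool's z as a fraction of full scale. A call has 1 to 20 rows; each row is the pose to reach, as a shift and turn from the pose commanded when the call began, along the tool's axes at that moment, turning the shorter way round; what a row does not reach only later rows make up. Full scale, the value 1, is 300 mm for a shift and 2 pi rad for a turn. A row lasts 1/12 s, in which the tool goes at most 41.7 mm and 7.16 degrees, less where a joint would pass 70% of its speed; a pose out of reach is approached as far as the arm can. A call with a number of a shift or a turn outside -1 to 1 is refused whole. A call with a gripper value outside its range is refused whole. OPENING is the opening in per cent of the stroke, from 0 (shut) to 100 (fully open), set as the call begins (- or left out, the last holds). The fingers move at their own pace and stop on an object; FORCE is the grip in N (left out, the last holds). Time passes only in rows, so rows that repeat a pose let the fingers close. It gives the time, the measured TCP pose, the force, the opening and the grip force at its end, in the units of the state.
- robot.get_obs(): the state, without advancing time (a new reading comes with each control period).
- vision.camera(name): name is "scene" or "top"; returns a dict with "frame" (400x640x3 uint8, red, green, blue), "K" (3x3 intrinsics, pixels), "k1" (the pictures are not rectified: a ray, as slopes to the right and down, at radius r is drawn at 1 + k1 r^2 times it, then the intrinsics apply), "cam_to_world" (4x4, takes a point from camera to world coordinates). Camera axes: x right, y down, z forward; pixel columns grow to the right and rows downward; lengths in m; the calibration is good to about 2 mm. A picture is of the moment at which its call begins. There is no depth.
- job.hand_in(): hands the job in; it is judged then, once.
Trained networks look in the newest picture that a camera, given by its name, has taken for a name from the list of things; names that differ only in an ending like _2 or _b are one class to them, and where a whole thing is asked for, a point or a joint stands for the part that bears it (a point fixed in the world has none). Each returns a list of dicts, best first, with "conf" (0 to 1); they miss things now and then, are a little off and sometimes report something else, mostly with a low value. They report only what shows in the picture. A call takes as long as a camera call.
- vision.look_for(camera, label): "point" ([row, column] in pixels, amid what is visible of it).
- vision.outline_of(camera, label): "mask" (400x640 bool, what is visible of it) and "point" ([row, column] in pixels, amid what is visible of it).
The state is a dict: "time": time; "q": joint angles; "joint_velocities": joint speeds; "joint_torque": joint torques, N m; "position": TCP position; "tool_rot": TCP orientation; "ft_force": force on the tool from outside, world axes, zero at the start; "moment": the same for the moment, N m; "grip_width": finger opening in m; "grip_force": force on a finger pad.
Only numpy, scipy, OpenCV 4.12 (cv2) and the standard library are available. Lean on these libraries where they do the work, as an engineer would, in place of code of your own. Each camera call takes 0.05 s, during which the arm holds its last target. There are 200 camera calls.

## Working session

There is one attempt and no reset: what is moved stays moved. The work goes in short steps, Python scripts to look and compute and a shell command to move; the robot and the scene stay as the last step left them, time stands still between calls to the robot, and variables do not carry over. Pictures are saved under pics/ and viewed, at most 14 in all, crops included, and the job is handed in when it is done.

```bash
ls; mkdir -p pics
cat > h.py <<'E'
import numpy as np, cv2
from rig import robot, vision, job
def cam(n): return vision.camera(n)
def pix2w(c,rc,z):
    K=np.array(c["K"]);k1=c["k1"];T=np.array(c["cam_to_world"])
    x=(rc[1]-K[0,2])/K[0,0];y=(rc[0]-K[1,2])/K[1,1]
    d=np.hypot(x,y);r=d
    for _ in range(30): r=d/(1+k1*r*r)
    s=r/d if d>0 else 1
    v=T[:3,:3]@np.array([x*s,y*s,1]);o=T[:3,3]
    return o+v*(z-o[2])/v[2]
def w2pix(c,p):
    K=np.array(c["K"]);T=np.array(c["cam_to_world"])
    v=T[:3,:3].T@(np.array(p)-T[:3,3]);x,y=v[0]/v[2],v[1]/v[2]
    f=1+c["k1"]*(x*x+y*y)
    return np.array([K[1,1]*y*f+K[1,2],K[0,0]*x*f+K[0,2]])
def save(c,n): cv2.imwrite("pics/"+n+".png",c["frame"][:,:,::-1])
E
python3 - <<'E'
from h import *
np.set_printoptions(precision=4,suppress=True)
for n in("top","scene"):
    c=cam(n);save(c,n+"0");print(n,c["k1"],np.array(c["cam_to_world"])[:3],c["K"][0])
    for l in ["tunnel","rod_grip","cam","jar_0_mid","timer_mid","beaker_mid","tin_mid"]:
        for d in vision.look_for(n,l)[:4]: print(l,np.round(d["point"]),round(d["conf"],2),pix2w(c,d["point"],0.03))
o=robot.get_obs();print(o)
E
```

```text
pics
top -0.0070060118891733395 [[-0.024  -0.9806  0.1943  0.2854]
 [-0.9997  0.0226 -0.0092  0.0317]
 [ 0.0047 -0.1945 -0.9809  1.3787]] [439.7455   0.     318.3297]
tunnel [195. 354.] 0.56 [ 0.5883 -0.0941  0.03  ]
tunnel [185. 410.] 0.3 [ 0.6173 -0.2713  0.03  ]
rod_grip [185. 407.] 0.6 [ 0.6185 -0.2625  0.03  ]
cam [209. 305.] 0.57 [0.5489 0.0607 0.03  ]
jar_0_mid [192. 259.] 0.57 [0.6045 0.2054 0.03  ]
timer_mid [280. 420.] 0.72 [ 0.3197 -0.2853  0.03  ]
beaker_mid [177. 221.] 0.72 [0.6571 0.3259 0.03  ]
tin_mid [157. 255.] 0.82 [0.722  0.2169 0.03  ]
tin_mid [279. 421.] 0.35 [ 0.3221 -0.287   0.03  ]
scene 0.007185391504713507 [[-0.5734 -0.673   0.4673  0.0489]
 [-0.8193  0.4764 -0.3191  0.3515]
 [-0.0079 -0.5658 -0.8245  0.9451]] [384.1301   0.     315.4238]
tunnel [188. 339.] 0.81 [ 0.5645 -0.0848  0.03  ]
tunnel [142. 377.] 0.27 [ 0.639  -0.2961  0.03  ]
rod_grip [139. 376.] 0.57 [ 0.6497 -0.3006  0.03  ]
cam [211. 299.] 0.97 [0.5637 0.0582 0.03  ]
cam [229. 247.] 0.72 [0.5978 0.2066 0.03  ]
jar_0_mid [228. 246.] 0.56 [0.6024 0.2076 0.03  ]
beaker_mid [234. 195.] 0.81 [0.6653 0.3305 0.03  ]
tin_mid [200. 223.] 0.95 [0.7237 0.2139 0.03  ]
tin_mid [186. 334.] 0.63 [ 0.576  -0.0775  0.03  ]
tin_mid [219. 318.] 0.26 [0.5117 0.0266 0.03  ]
{'time': 0.8, 'q': array([-1.4155,  0.5275,  1.4327,  0.    ,  1.1814, -0.1785]), 'joint_velocities': array([ 0.0009,  0.0027,  0.0001,  0.0001, -0.0005, -0.0003]), 'joint_torque': array([ -0.0009, -43.9952, -17.6978,   0.0635,   0.0503,   0.    ]), 'position': array([ 0.2048, -0.5905,  0.2306]), 'tool_rot': array([0.9861, 0.1661, 0.    , 0.    ]), 'ft_force': array([ 0.4035, -0.2695,  0.1062]), 'moment': array([-0.0017, -0.032 , -0.0271]), 'grip_force': 0.0, 'grip_width': 0.08688714437915127}
```

Run:
```python
import cv2
a=cv2.imread("pics/top0.png");cv2.imwrite("pics/top0c.png",cv2.resize(a[110:310,180:447],None,fx=3,fy=3,interpolation=cv2.INTER_CUBIC)[:600,:800])
a=cv2.imread("pics/scene0.png");cv2.imwrite("pics/scene0c.png",cv2.resize(a[90:290,160:427],None,fx=3,fy=3,interpolation=cv2.INTER_CUBIC)[:600,:800])
```

```text
(no output)
```

View pics/top0c.png

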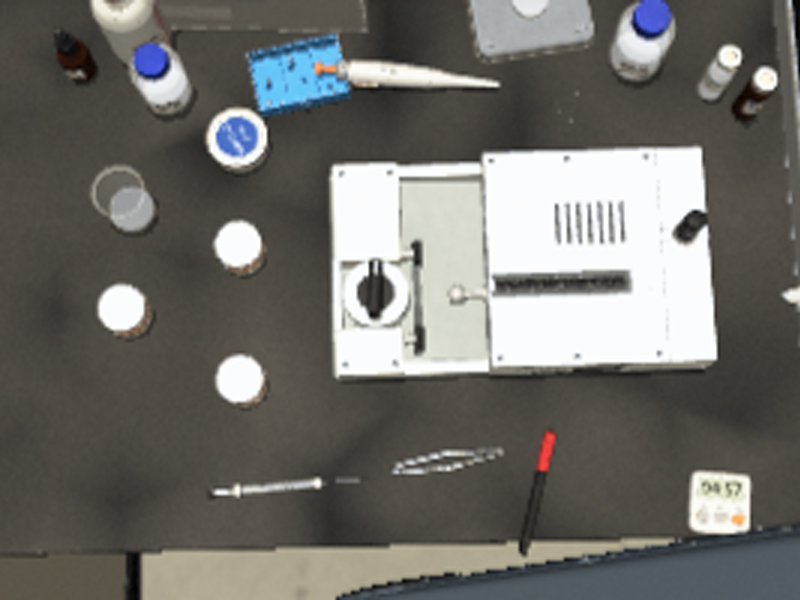

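View pics/scene0c.png

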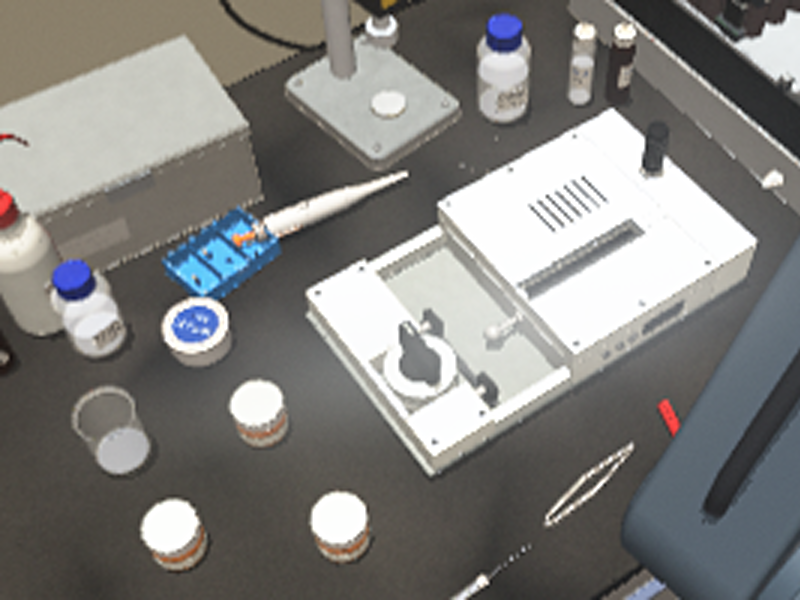

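```bash
cat > fit.py <<'E'
from h import *
from scipy.optimize import least_squares
import sys
np.set_printoptions(precision=4,suppress=True)
P=np.array([[-28.5,-103,70],[-28.5,31,70],[111,36,70],[111,-190,70],[-111,-190,70],[-28.5,151,88]])/1e3
picks={"top":(180,110,[(631,281),(494,285),(483,153),(701,148),(717,360),(376,290)]),
"scene":(160,90,[(641,228),(524,291),(440,207),(614,110),(757,240),(408,333)])}
W=np.array([2,2,1,1,1,.5])
def tf(p,P):
    c,s=np.cos(p[2]),np.sin(p[2]);P=np.atleast_2d(P)
    return np.c_[c*P[:,0]-s*P[:,1]+p[0],s*P[:,0]+c*P[:,1]+p[1],P[:,2]]
if __name__=="__main__":
    C={}
    for n in picks:
        c=C[n]=cam(n);u0,v0,L=picks[n]
        Q=np.array([[v0+(v-1)/3,u0+(u-1)/3] for u,v in L])
        g=c["frame"].min(2).astype(np.uint8)
        # refine slot by dark pixels within the picked segment
        m=np.zeros_like(g);a,b=Q[0][::-1],Q[1][::-1]
        cv2.line(m,tuple(int(round(x)) for x in a),tuple(int(round(x)) for x in b),255,10)
        pts=np.argwhere((m>0)&(g<120))
        r=cv2.minAreaRect(pts[:,::-1].astype(np.float32));print(n,"slot rect",r)
        ctr=pts.mean(0);print("slot ctr",ctr)
        c["Q"]=Q;c["ctr"]=ctr
    def res(p,names,full=False):
        o=[]
        for n in names:
            c=C[n]
            for k,X in enumerate(tf(p,P)): o+=list((w2pix(c,X)-c["Q"][k])*W[k])
            o+=list((w2pix(c,tf(p,[[-.0285,-.036,.07]])[0])-c["ctr"])*4)
        return np.array(o)
    for names in (["top"],["scene"],["top","scene"]):
        s=least_squares(res,[.58,-.09,0.03],args=(names,),loss="soft_l1");print(names,s.x,res(s.x,names).round(1))
    np.save("pose.npy",s.x)
    print("slotfar,dock,park,cam,pockets\n",tf(s.x,np.array([[-28.5,-103,70],[-28.5,31,70],[20,-166,70],[-28.5,151,72],[-67.5,78,28],[10.5,78,28],[67.5,78,28]])/1e3))
    # jars: cap top bright blobs
    for n in C:
        vision.camera(n)
        for l in("jar_0_mid","tin_mid","beaker_mid"):
            for d in vision.outline_of(n,l)[:4]:
                mk=d["mask"];print(n,l,round(d["conf"],2),mk.sum(),np.argwhere(mk).mean(0),pix2w(C[n],np.argwhere(mk).mean(0),.022))
E
python3 fit.py
```

```text
top slot rect ((366.5, 204.0), (6.0, 43.0), 90.0)
slot ctr [203.9611 366.3891]
scene slot rect ((357.8338928222656, 173.18858337402344), (2.2941174507141113, 27.294118881225586), 61.92750930786133)
slot ctr [172.119  360.5476]
['top'] [ 0.5792 -0.0909  0.0072] [ 0.1 -3.1  0.   0.2 -0.   0.2 -0.4  0.2 -0.3  0.3 -0.8 -0.1  0.2  0.2]
['scene'] [ 0.5773 -0.0945  0.0085] [ -1.4  -0.4  -0.5   5.   -1.8   1.   -1.2   1.2  -0.5   2.4   1.4   3.
  13.5 -20.9]
['top', 'scene'] [ 0.5792 -0.0914  0.004 ] [  0.3  -2.9  -0.1   0.4  -0.1   0.5  -0.2   0.5  -0.1   0.4  -0.9  -0.
   0.4   0.7  -1.   -2.8  -0.4   2.3  -1.9  -0.2  -1.    0.4  -0.1   1.2
   1.3   2.2  14.  -26. ]
slotfar,dock,park,cam,pockets
 [[ 0.5511 -0.1945  0.07  ]
 [ 0.5506 -0.0605  0.07  ]
 [ 0.5999 -0.2573  0.07  ]
 [ 0.5501  0.0595  0.072 ]
 [ 0.5114 -0.0136  0.028 ]
 [ 0.5894 -0.0133  0.028 ]
 [ 0.6464 -0.0131  0.028 ]]
top jar_0_mid 0.47 221 [192.5339 259.819 ] [0.6056 0.2029 0.022 ]
top tin_mid 0.54 363 [156.6391 259.4298] [0.7242 0.2044 0.022 ]
top beaker_mid 0.89 340 [176.0824 221.0265] [0.6623 0.3266 0.022 ]
scene jar_0_mid 0.73 342 [227.9152 246.3099] [0.6065 0.2048 0.022 ]
scene tin_mid 0.67 426 [200.6761 225.3192] [0.7225 0.2098 0.022 ]
scene beaker_mid 0.78 535 [233.3009 197.0355] [0.6699 0.3243 0.022 ]
scene beaker_mid 0.72 9116 [186.2784 335.5565] [ 0.5786 -0.0837  0.022 ]
scene beaker_mid 0.34 489 [212.955  299.5521] [0.562  0.0565 0.022 ]
```

```bash
sed -i 's/-c\["ctr"\])\*4)/-c["ctr"])*(4 if n=="top" else 0))/; s/^W=.*/W=np.array([1,1,1,1,1,.5])/' fit.py; python3 fit.py | grep -v -e tin -e beaker -e slot
python3 - <<'E'
from h import *
from fit import tf
# overlay for a check
p=np.load("pose.npy");out=[]
for n,(u0,v0) in {"top":(290,150),"scene":(290,110)}.items():
    c=cam(n);im=cv2.resize(c["frame"][v0:v0+110,u0:u0+150][:,:,::-1],None,fx=5,fy=5,interpolation=cv2.INTER_CUBIC)
    def px(X):
        q=w2pix(c,tf(p,[X])[0]);return int((q[1]-u0+.5)*5),int((q[0]-v0+.5)*5)
    for poly,col in (([(-.035,-.103,.07),(-.022,-.103,.07),(-.022,.031,.07),(-.035,.031,.07)],(0,0,255)),([(-.111,-.19,.07),(.111,-.19,.07),(.111,.036,.07),(-.111,.036,.07)],(0,160,0)),([(.0132,-.1728,.07),(.0268,-.1728,.07),(.0268,-.1592,.07),(.0132,-.1592,.07)],(255,0,0)),([(-.0575,.144,.088),(.0005,.144,.088),(.0005,.158,.088),(-.0575,.158,.088)],(255,0,255))):
        cv2.polylines(im,[np.array([px(X) for X in poly])],True,col,1)
    out.append(im)
cv2.imwrite("pics/ov.png",np.vstack([o[:300] if 0 else cv2.resize(o,(545,300*1)) if 0 else o for o in out])[:1100])
cv2.imwrite("pics/ov1.png",out[0]);cv2.imwrite("pics/ov2.png",out[1])
E
```

```text
['top'] [ 0.5792 -0.0911  0.0078] [ 0.  -1.5  0.   0.2  0.   0.3 -0.4  0.3 -0.3  0.4 -0.8 -0.1  0.2 -0. ]
['scene'] [ 0.5794 -0.0888 -0.0029] [ 0.  -2.   0.2  0.3 -1.7 -0.7 -0.6  0.2  0.6  0.6  1.4  1.6  0.  -0. ]
['top', 'scene'] [ 0.5792 -0.0909  0.0048] [ 0.1 -1.6 -0.   0.1 -0.   0.3 -0.3  0.3 -0.1  0.2 -0.9 -0.1  0.3 -0.4
 -0.4 -1.5 -0.1  1.  -1.8 -0.3 -1.   0.2 -0.1  1.1  1.4  2.1  0.  -0. ]
 [[ 0.5512 -0.194   0.07  ]
 [ 0.5506 -0.06    0.07  ]
 [ 0.6    -0.2568  0.07  ]
 [ 0.55    0.06    0.072 ]
 [ 0.5113 -0.0132  0.028 ]
 [ 0.5893 -0.0128  0.028 ]
 [ 0.6463 -0.0126  0.028 ]]
scene jar_0_mid 0.58 338 [227.7308 246.1243] [0.6073 0.2049 0.022 ]
```

View pics/ov1.png

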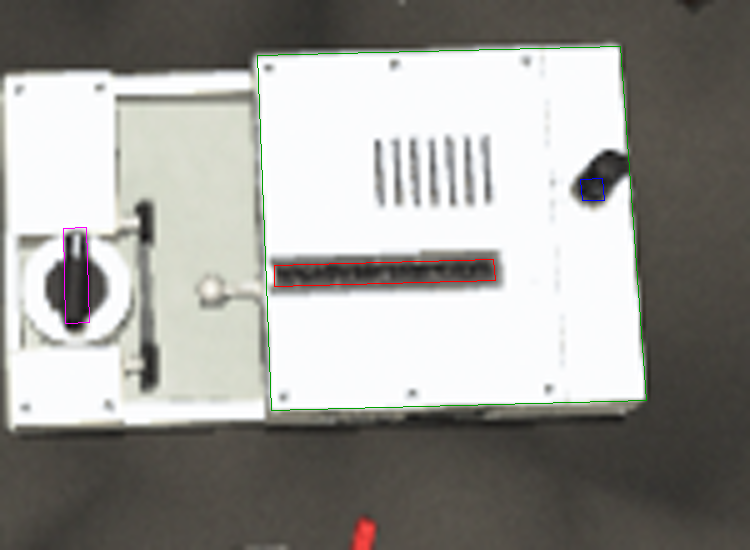

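View pics/ov2.png

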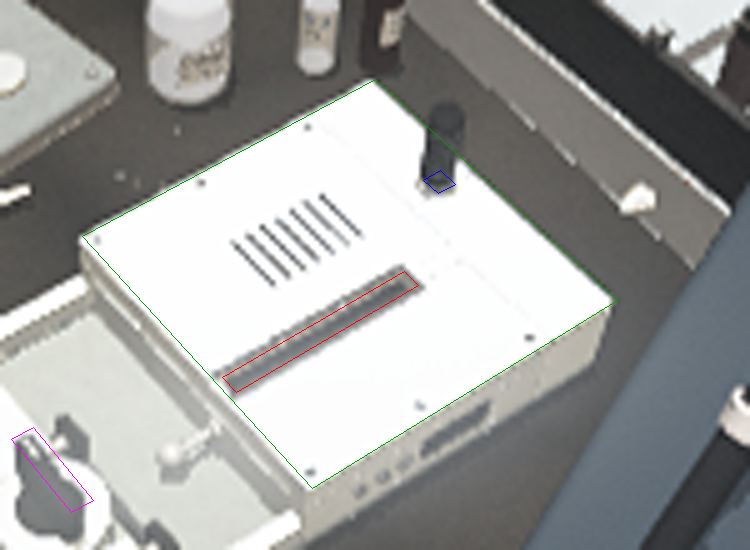

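```bash
cat > go.py <<'E'
import sys
from h import *
from scipy.spatial.transform import Rotation as R
def st():
    o=robot.get_obs();Rm=R.from_quat(o["tool_rot"]).as_matrix()
    return o,Rm,np.arctan2(Rm[1,0],Rm[0,0])
if __name__=="__main__":
    o,Rm,th=st();a=[float(v) for v in sys.argv[1:]]
    d=Rm.T@(np.array(a[:3])-o["position"])/.3
    t=a[3] if len(a)>3 else th
    print("rows",d.round(4),round(-((t-th+np.pi)%(2*np.pi)-np.pi)/(2*np.pi),4),"| pos",o["position"].round(4),"th",round(th,3),"q1",o["q"][0].round(2),"q6",o["q"][5].round(2),"F",o["ft_force"].round(1),"t",round(o["time"],1))
E
python3 go.py .601 -.257 .25 1.576; python3 -m handwheel '[[0,0,-0.1,0],[0,0,-0.2,0]]' 100 30;python3 go.py .601 -.257 .2 1.576
```

```text
rows [ 1.612  -0.6174 -0.0649] -0.1977 | pos [ 0.2048 -0.5905  0.2305] th 0.334 q1 -1.42 q6 -0.18 F [ 0.2 -0.6 -0.6] t 1.9
time: 2.07
position: [0.2045, -0.5889, 0.2889]
tool_rot: [0.986, 0.166, 0.0, -0.003]
ft_force: [0.9, -0.5, 0.5]
grip_width: 0.0868
grip_force: 0.0
rows [ 1.6108 -0.6106  0.3019] -0.1977 | pos [ 0.2045 -0.5889  0.2889] th 0.334 q1 -1.42 q6 -0.18 F [ 0.9 -0.5  0.5] t 2.1
```

```bash
python3 -m handwheel '[[0.8,-0.3,0.1,-0.1],[0.8,-0.3,0.1,-0.1],[0.8,-0.3,0.1,-0.1],[0.8,-0.3,0.1,-0.1],[0.8,-0.3,0.1,-0.1],[0.8,-0.3,0.1,-0.1],[0.8,-0.3,0.1,-0.1],[0.8,-0.3,0.1,-0.1],[0.8,-0.3,0.1,-0.1]]'; python3 go.py .601 -.257 .2 1.576
```

```text
time: 2.82
position: [0.4021, -0.427, 0.2607]
tool_rot: [0.886, 0.463, -0.0, 0.0]
ft_force: [-0.8, -0.4, -0.7]
grip_width: 0.0868
grip_force: 0.0
rows [0.844  0.2211 0.2012] -0.0975 | pos [ 0.4021 -0.427   0.2607] th 0.964 q1 -1.01 q6 -0.4 F [-0.8 -0.4 -0.7] t 2.8
```

```bash
python3 -m handwheel '[[0.844,0.221,0.2,-0.0975],[0.844,0.221,0.2,-0.0975],[0.844,0.221,0.2,-0.0975],[0.844,0.221,0.2,-0.0975],[0.844,0.221,0.2,-0.0975],[0.844,0.221,0.2,-0.0975],[0.844,0.221,0.2,-0.0975],[0.844,0.221,0.2,-0.0975],[0.844,0.221,0.2,-0.0975],[0.844,0.221,0.2,-0.0975],[0.844,0.221,0.2,-0.0975]]'; python3 go.py .601 -.257 .095 1.576
python3 - <<'E'
from h import *
c=cam("scene");cv2.imwrite("pics/s1.png",cv2.resize(c["frame"][60:260,290:500][:,:,::-1],None,fx=3,fy=3))
for n in("top","scene"):
    c=cam(n)
    for d in vision.outline_of(n,"rod_grip")[:2]:
        m=np.argwhere(d["mask"]).mean(0);print(n,d["conf"],d["mask"].sum(),m,pix2w(c,m,.1))
E
```

```text
time: 3.73
position: [0.6001, -0.2594, 0.2011]
tool_rot: [0.707, 0.707, -0.0, 0.0]
ft_force: [1.1, 0.5, -0.3]
grip_width: 0.0876
grip_force: 0.0
rows [0.0083 0.003  0.3537] -0.0007 | pos [ 0.6001 -0.2594  0.2011] th 1.572 q1 -0.58 q6 -0.58 F [ 1.1  0.5 -0.3] t 3.7
top 0.27 2735 [177.5583181  348.69798903] [ 0.62727368 -0.07377083  0.1       ]
```

View pics/s1.png

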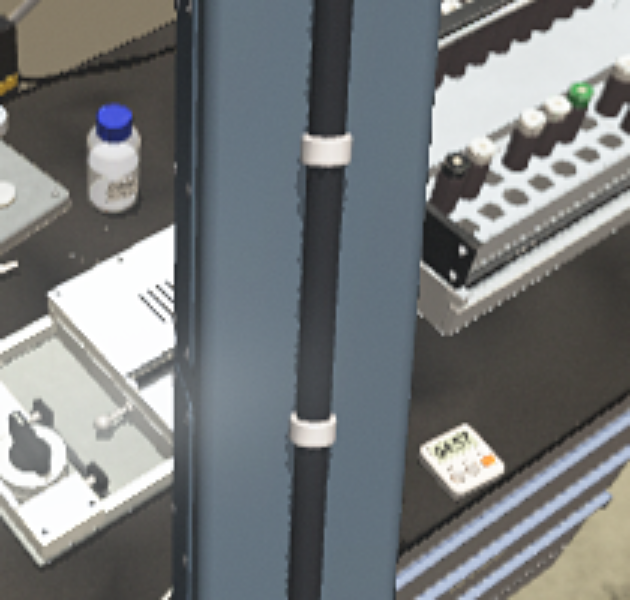

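```bash
python3 -m handwheel '[[0.008,0.003,0.05,0],[0.008,0.003,0.15,0],[0.008,0.003,0.25,0],[0.008,0.003,0.33,0],[0.008,0.003,0.35,0],[0.008,0.003,0.353,0],[0.008,0.003,0.353,0]]' 100; python3 -m handwheel '[[0,0,0,0],[0,0,0,0],[0,0,0,0],[0,0,0,0],[0,0,0,0],[0,0,0,0],[0,0,0,0],[0,0,0,0]]' 0 30; python3 go.py .601 -.257 .095 1.576
```

```text
time: 4.57
position: [0.6026, -0.255, 0.0952]
tool_rot: [0.706, 0.708, 0.0, 0.0]
ft_force: [-0.0, -0.6, 0.4]
grip_width: 0.0866
grip_force: 0.0
time: 5.23
position: [0.6021, -0.2546, 0.0947]
tool_rot: [0.706, 0.709, -0.0, -0.0]
ft_force: [0.2, 0.2, 0.2]
grip_width: 0.0417
grip_force: 0.0
rows [-0.0081 -0.0038 -0.0011] -0.0002 | pos [ 0.6021 -0.2546  0.0947] th 1.575 q1 -0.57 q6 -0.57 F [0.2 0.2 0.2] t 5.2
```

```bash
python3 -m handwheel '[[-0.008,-0.004,0,0],[-0.008,-0.004,0,0],[-0.008,-0.004,0,0],[-0.008,-0.004,0,0],[-0.008,-0.004,0,0],[-0.008,-0.004,0,0],[-0.008,-0.004,0,0],[-0.008,-0.004,0,0],[-0.008,-0.004,0,0]]' 0 50; python3 go.py .601 -.257 .095 1.576
```

```text
time: 5.98
position: [0.6009, -0.2569, 0.0946]
tool_rot: [0.706, 0.708, 0.0, -0.0]
ft_force: [-0.7, -0.5, -0.4]
grip_width: 0.0212
grip_force: 50.0
rows [-0.0003  0.0003 -0.0014] -0.0002 | pos [ 0.6009 -0.2569  0.0946] th 1.575 q1 -0.57 q6 -0.58 F [-0.7 -0.5 -0.4] t 6.0
```

```bash
python3 -m handwheel '[[0,0,-0.02,0],[0,0,-0.06,0],[0,0,-0.12,0],[0,0,-0.18,0],[0,0,-0.22,0],[0,0,-0.22,0],[0,0,-0.22,0],[0,0,-0.22,0]]'; python3 go.py .552 -.184 .155 1.5756
```

```text
time: 6.65
position: [0.6004, -0.2566, 0.1602]
tool_rot: [0.706, 0.708, -0.0, -0.001]
ft_force: [-0.5, 0.6, -0.7]
grip_width: 0.0213
grip_force: 50.0
rows [ 0.2427 -0.1603  0.0177] -0.0001 | pos [ 0.6004 -0.2566  0.1602] th 1.575 q1 -0.57 q6 -0.58 F [-0.5  0.6 -0.7] t 6.7
```

```bash
python3 -m handwheel '[[0.08,-0.05,0,0],[0.16,-0.11,0,0],[0.243,-0.161,0.01,0],[0.243,-0.161,0.02,0],[0.243,-0.161,0.03,0],[0.243,-0.161,0.03,0],[0.243,-0.161,0.03,0]]'; python3 go.py .552 -.184 .142 1.5756
python3 - <<'E'
from h import *
for n,(u,v) in {"top":(340,160),"scene":(300,110)}.items():
    c=cam(n);cv2.imwrite(f"pics/r_{n}.png",cv2.resize(c["frame"][v:v+80,u:u+90][:,:,::-1],None,fx=6,fy=6,interpolation=cv2.INTER_CUBIC))
a=cv2.imread("pics/r_top.png");b=cv2.imread("pics/r_scene.png");cv2.imwrite("pics/r.png",cv2.resize(np.hstack([a,b]),(800,356)))
E
```

```text
time: 7.23
position: [0.5531, -0.1852, 0.1511]
tool_rot: [0.706, 0.708, -0.0, 0.0]
ft_force: [0.1, 0.1, -1.0]
grip_width: 0.0209
grip_force: 50.0
rows [ 0.0041 -0.0036  0.0304] -0.0002 | pos [ 0.5531 -0.1852  0.1511] th 1.574 q1 -0.51 q6 -0.52 F [ 0.1  0.1 -1. ] t 7.2
```

View pics/r.png

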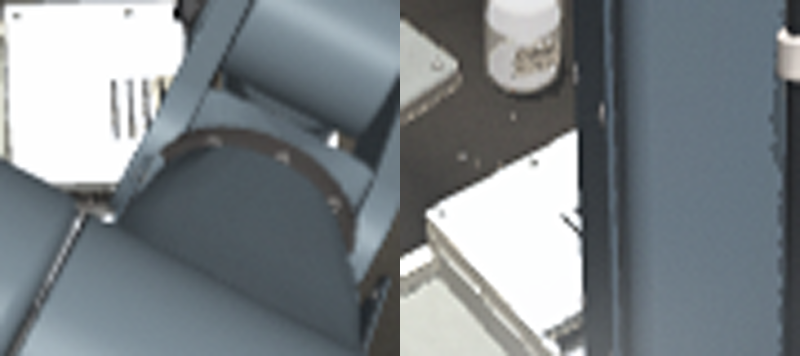

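```bash
python3 -m handwheel '[[0,-0.002,0.01,0],[0,-0.002,0.02,0],[0,-0.002,0.025,0],[0,-0.002,0.03,0],[0,-0.002,0.033,0],[0,-0.002,0.036,0],[0,-0.002,0.04,0],[0,-0.002,0.04,0]]'; python3 go.py .552 -.184 .135 1.5756
```

```text
time: 8.0
position: [0.5517, -0.1842, 0.1395]
tool_rot: [0.706, 0.708, -0.0, -0.0]
ft_force: [-0.4, -0.4, -1.3]
grip_width: 0.021
grip_force: 50.0
rows [0.0007 0.0011 0.0149] -0.0001 | pos [ 0.5517 -0.1842  0.1395] th 1.575 q1 -0.51 q6 -0.52 F [-0.4 -0.4 -1.3] t 8.0
```

```bash
python3 -m handwheel '[[0,0,0.01,0],[0,0,0.02,0],[0,0,0.03,0],[0,0,0.04,0],[0,0,0.05,0],[0,0,0.056,0],[0,0,0.056,0],[0,0,0.056,0]]'; python3 go.py .552 -.184 .1186 1.5756
```

```text
time: 8.67
position: [0.5517, -0.1843, 0.1226]
tool_rot: [0.706, 0.708, -0.0, -0.0]
ft_force: [-0.1, 0.2, -1.3]
grip_width: 0.021
grip_force: 50.0
rows [0.0008 0.0011 0.0135] -0.0001 | pos [ 0.5517 -0.1843  0.1226] th 1.575 q1 -0.51 q6 -0.52 F [-0.1  0.2 -1.3] t 8.7
```

Inside the slot. Now down to the flat top (expected at z≈0.1186).

```bash
python3 -m handwheel '[[0,0,0.004,0],[0,0,0.007,0],[0,0,0.01,0],[0,0,0.012,0],[0,0,0.014,0],[0,0,0.014,0]]'; python3 -m handwheel '[[0,0,0.002,0],[0,0,0.004,0],[0,0,0.004,0]]'
```

```text
time: 9.17
position: [0.5517, -0.1843, 0.1186]
tool_rot: [0.706, 0.709, -0.0, -0.0]
ft_force: [-0.4, -0.1, -0.1]
grip_width: 0.0212
grip_force: 50.0
time: 9.42
position: [0.5518, -0.1843, 0.1181]
tool_rot: [0.706, 0.709, 0.0, 0.0]
ft_force: [-1.4, 0.3, 3.4]
grip_width: 0.0211
grip_force: 50.0
```

```bash
M="python3 -m handwheel"; f(){ grep -e position -e ft_; }
python3 -m handwheel '[[0.003,0,0.002,0],[0.007,0,0.002,0],[0.01,0,0.002,0],[0.01,0,0.002,0]]'|f
python3 -m handwheel '[[0.003,0,0,0],[0.007,0,0,0],[0.01,0,0,0],[0.01,0,0,0]]'|f
python3 -m handwheel '[[0.003,0,0,0],[0.007,0,0,0],[0.01,0,0,0],[0.01,0,0,0]]'|f
python3 -m handwheel '[[0.003,0,0,0],[0.007,0,0,0],[0.01,0,0,0],[0.01,0,0,0]]'|f
```

```text
position: [0.5522, -0.183, 0.118]
ft_force: [-2.6, -2.9, 5.7]
position: [0.553, -0.1799, 0.118]
ft_force: [-0.4, -3.1, 5.8]
position: [0.5531, -0.1771, 0.118]
ft_force: [-0.8, -3.6, 5.0]
position: [0.5532, -0.1742, 0.118]
ft_force: [-1.1, -4.1, 6.1]
```

```bash
f(){ grep -e position -e ft_; }
python3 -m handwheel '[[0,0,-0.003,0],[0.003,0,-0.003,0],[0.007,0,-0.003,0],[0.01,0,-0.003,0],[0.01,0,-0.003,0]]'|f
python3 -m handwheel '[[0.003,0,0,0],[0.007,0,0,0],[0.01,0,0,0],[0.01,0,0,0]]'|f
```

```text
position: [0.5523, -0.1694, 0.118]
ft_force: [0.3, -2.4, 3.1]
position: [0.552, -0.1664, 0.118]
ft_force: [0.2, -3.2, 4.5]
```

```bash
f(){ grep -e position -e ft_; }
python3 -m handwheel '[[0,0,-0.002,0],[0.003,0,-0.002,0],[0.007,0,-0.002,0],[0.01,0,-0.002,0],[0.01,0,-0.002,0]]'|f
python3 -m handwheel '[[0.003,0,0,0],[0.007,0,0,0],[0.01,0,0,0],[0.01,0,0,0]]'|f
python3 -m handwheel '[[0.003,0,0,0],[0.007,0,0,0],[0.01,0,0,0],[0.01,0,0,0]]'|f
python3 -m handwheel '[[0.003,0,0,0],[0.007,0,0,0],[0.01,0,0,0],[0.01,0,0,0]]'|f
```

```text
position: [0.5512, -0.1627, 0.1181]
ft_force: [-0.1, -1.8, 3.4]
position: [0.5513, -0.1597, 0.1182]
ft_force: [0.6, -0.9, 2.4]
position: [0.5514, -0.1567, 0.1182]
ft_force: [0.7, -1.5, 1.2]
position: [0.5515, -0.1538, 0.1182]
ft_force: [0.1, -0.8, 1.3]
```

```bash
f(){ grep -e position -e ft_; }
python3 -m handwheel '[[0,0,0.002,0],[0.003,0,0.002,0],[0.007,0,0.002,0],[0.01,0,0.002,0],[0.01,0,0.002,0]]'|f
python3 -m handwheel '[[0.003,0,0,0],[0.007,0,0,0],[0.01,0,0,0],[0.01,0,0,0]]'|f
python3 -m handwheel '[[0.003,0,0,0],[0.007,0,0,0],[0.01,0,0,0],[0.01,0,0,0]]'|f
python3 -m handwheel '[[0.003,0,0,0],[0.007,0,0,0],[0.01,0,0,0],[0.01,0,0,0]]'|f
```

```text
position: [0.552, -0.1516, 0.118]
ft_force: [-0.1, -2.9, 5.4]
position: [0.5507, -0.1471, 0.1169]
ft_force: [-0.7, -0.1, -0.3]
position: [0.5514, -0.1449, 0.1176]
ft_force: [-0.3, -0.4, -1.0]
position: [0.5515, -0.142, 0.1178]
ft_force: [0.6, -0.5, -0.3]
```

```bash
f(){ grep -e position -e ft_; }
python3 -m handwheel '[[0,0,0.003,0],[0,0,0.006,0],[0,0,0.01,0],[0,0,0.01,0]]'|f
python3 -m handwheel '[[0,0,0.003,0],[0,0,0.006,0],[0,0,0.01,0],[0,0,0.01,0]]'|f
```

```text
position: [0.5514, -0.1423, 0.1145]
ft_force: [-0.1, -0.2, -1.5]
position: [0.5514, -0.1422, 0.1115]
ft_force: [-0.3, 0.4, -0.9]
```

```bash
f(){ grep -e position -e ft_; }
python3 -m handwheel '[[0,0,0.01,0],[0,0,0.02,0],[0,0,0.03,0],[0,0,0.04,0],[0,0,0.046,0],[0,0,0.052,0],[0,0,0.055,0],[0,0,0.055,0]]'|f
python3 -m handwheel '[[0,0,0.002,0],[0,0,0.004,0],[0,0,0.004,0]]'|f
```

```text
position: [0.5515, -0.1422, 0.095]
ft_force: [0.4, -1.5, -1.0]
position: [0.5517, -0.1424, 0.0945]
ft_force: [-0.5, -0.3, 2.4]
```

```bash
f(){ grep -e position -e ft_; }
python3 -m handwheel '[[0.005,0,-0.002,0],[0.015,0,-0.002,0],[0.03,0,-0.002,0],[0.045,0,-0.002,0],[0.06,0,-0.002,0],[0.075,0,-0.002,0],[0.09,0,-0.002,0],[0.1,0,-0.002,0],[0.1,0,-0.002,0]]'|f
python3 -m handwheel '[[0.015,0,0,0],[0.03,0,0,0],[0.045,0,0,0],[0.06,0,0,0],[0.075,0,0,0],[0.09,0,0,0],[0.1,0,0,0],[0.105,0,0,0],[0.105,0,0,0]]'|f
```

```text
position: [0.5515, -0.1135, 0.0948]
ft_force: [-2.0, -6.1, -0.8]
position: [0.5513, -0.0823, 0.0948]
ft_force: [-1.9, -7.4, 0.6]
```

```bash
f(){ grep -e position -e ft_; }
python3 -m handwheel '[[0.004,0,0,0],[0.008,0,0,0],[0.012,0,0,0],[0.015,0,0,0],[0.015,0,0,0]]'|f
python3 -m handwheel '[[0.003,0,0,0],[0.006,0,0,0],[0.008,0,0,0],[0.008,0,0,0]]'|f
python3 -m handwheel '[[0.003,0,0,0],[0.006,0,0,0],[0.006,0,0,0]]'|f
```

```text
position: [0.5513, -0.0782, 0.0948]
ft_force: [-1.3, -7.9, 0.4]
position: [0.5513, -0.0759, 0.0948]
ft_force: [-0.1, -7.9, 0.5]
position: [0.5513, -0.0744, 0.0948]
ft_force: [-2.0, -9.1, -1.2]
```

```bash
f(){ grep -e position -e ft_; }
python3 -m handwheel '[[0.003,0,0,0],[0.006,0,0,0],[0.006,0,0,0]]'|f
python3 - <<'E'
from h import *
c=cam("scene");cv2.imwrite("pics/s2.png",cv2.resize(c["frame"][130:250,230:390][:,:,::-1],None,fx=5,fy=5,interpolation=cv2.INTER_CUBIC))
E
```

```text
position: [0.5513, -0.0731, 0.0949]
ft_force: [-2.6, -9.7, -0.1]
```

View pics/s2.png

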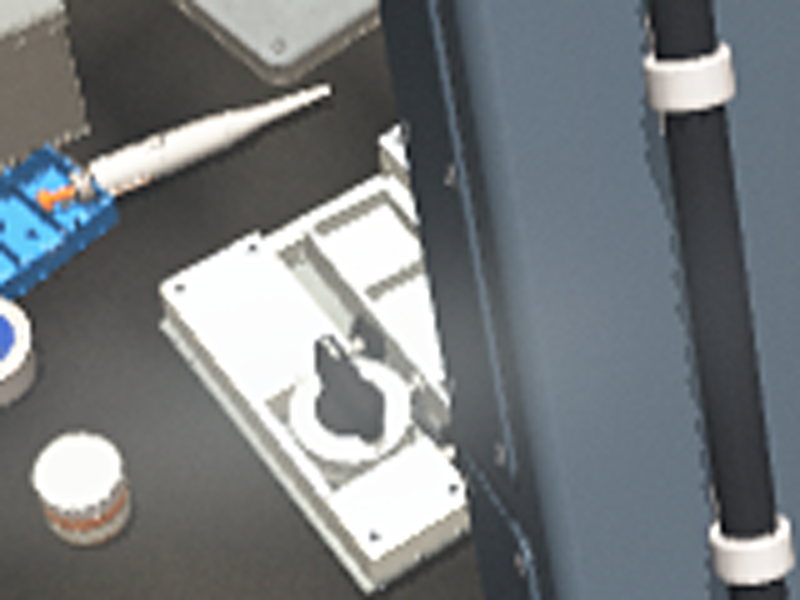

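```bash
f(){ grep -e position -e ft_; }
python3 -m handwheel '[[0.002,0,0,0],[0.004,0,0,0],[0.004,0,0,0],[0.004,0,0,0]]'|f
python3 -m handwheel '[[0,0,0,0],[0,0,0,0]]'|f
echo release; python3 -m handwheel '[[-0.004,0,0,0],[-0.009,0,0,0],[-0.012,0,0,0],[-0.012,0,0,0]]'|f
```

```text
position: [0.5513, -0.0722, 0.0949]
ft_force: [-1.7, -10.6, -1.5]
position: [0.5513, -0.0722, 0.0948]
ft_force: [-2.9, -11.3, -0.5]
release
position: [0.5512, -0.0732, 0.0948]
ft_force: [-1.3, -5.0, 0.8]
```

```bash
f(){ grep -e position -e ft_; }
python3 -m handwheel '[[-0.003,0,0,0],[-0.006,0,0,0],[-0.006,0,0,0]]'|f
python3 -m handwheel '[[-0.002,0,0,0],[-0.004,0,0,0],[-0.004,0,0,0]]'|f
```

```text
position: [0.5513, -0.0739, 0.0945]
ft_force: [-0.7, -1.0, 0.2]
position: [0.5512, -0.0752, 0.0945]
ft_force: [-0.5, 0.8, -1.0]
```

```bash
f(){ grep -e position -e ft_ -e width; }
python3 -m handwheel '[[0,0,0,0],[0,0,0,0],[0,0,0,0],[0,0,0,0]]' 60 30|f
python3 -m handwheel '[[0,0,-0.03,0],[0,0,-0.1,0],[0,0,-0.2,0],[0,0,-0.3,0],[0,0,-0.3,0],[0,0,-0.3,0],[0,0,-0.3,0]]'|f
python3 go.py .550 .060 .15 3.1464
```

```text
position: [0.5514, -0.0757, 0.0947]
ft_force: [0.2, 0.2, -0.4]
grip_width: 0.0402
position: [0.5509, -0.0755, 0.1848]
ft_force: [-0.6, 0.6, -1.2]
grip_width: 0.0523
rows [ 0.4518 -0.0011  0.1161] -0.2501 | pos [ 0.5509 -0.0755  0.1848] th 1.575 q1 -0.34 q6 -0.34 F [-0.6  0.6 -1.2] t 21.0
```

```bash
f(){ grep -e position -e ft_ -e width; }
python3 -m handwheel '[[0.1,0,0,-0.018],[0.2,0,0,-0.036],[0.3,0,0,-0.054],[0.4,0,0,-0.072],[0.452,0,0,-0.25],[0.452,0,0,-0.25],[0.452,0,0,-0.25],[0.452,0,0.05,-0.25],[0.452,0,0.1,-0.25],[0.452,0,0.11,-0.25],[0.452,0,0.11,-0.25],[0.452,0,0.11,-0.25],[0.452,0,0.11,-0.25],[0.452,0,0.11,-0.25],[0.452,0,0.11,-0.25],[0.452,0,0.11,-0.25],[0.452,0,0.11,-0.25]]' 60|f
python3 go.py .550 .060 .064 3.1464
python3 - <<'E'
from h import *
c=cam("scene");cv2.imwrite("pics/s3.png",cv2.resize(c["frame"][100:250,230:430][:,:,::-1],None,fx=4,fy=4,interpolation=cv2.INTER_CUBIC))
E
```

```text
position: [0.5504, 0.0599, 0.1512]
ft_force: [0.2, -0.2, 0.1]
grip_width: 0.0521
rows [0.0011 0.0003 0.2907] -0.0004 | pos [0.5504 0.0599 0.1512] th -3.139 q1 -0.09 q6 -1.67 F [ 0.2 -0.2  0.1] t 22.4
```

View pics/s3.png

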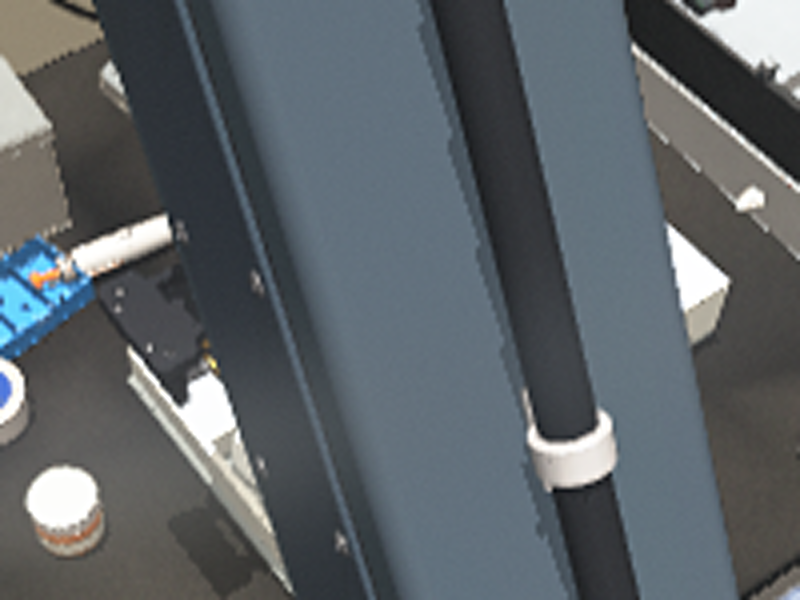

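```bash
f(){ grep -e position -e ft_ -e width -e grip; }
python3 -m handwheel '[[0,0,0.05,0],[0,0,0.13,0],[0,0,0.21,0],[0,0,0.26,0],[0,0,0.28,0],[0,0,0.288,0],[0,0,0.288,0]]' 60|f
python3 -m handwheel '[[0,0,0,0],[0,0,0,0],[0,0,0,0],[0,0,0,0],[0,0,0,0],[0,0,0,0],[0,0,0,0],[0,0,0,0]]' 0 40|f
```

```text
position: [0.5509, 0.0599, 0.0651]
ft_force: [-0.0, -0.8, 0.2]
grip_width: 0.0523
grip_force: 0.0
position: [0.5507, 0.0605, 0.0655]
ft_force: [-1.0, 2.1, 1.5]
grip_width: 0.0138
grip_force: 39.6
```

```bash
f(){ grep -e position -e ft_ -e width -e rot; }
python3 -m handwheel '[[0,0,0,0.01],[0,0,0,0.022],[0,0,0,0.034],[0,0,0,0.046],[0,0,0,0.058],[0,0,0,0.07],[0,0,0,0.082],[0,0,0,0.094],[0,0,0,0.1],[0,0,0,0.1]]'|f
python3 -m handwheel '[[0,0,0,0.01],[0,0,0,0.02],[0,0,0,0.03],[0,0,0,0.04],[0,0,0,0.05],[0,0,0,0.06],[0,0,0,0.07],[0,0,0,0.08],[0,0,0,0.09],[0,0,0,0.1],[0,0,0,0.1]]'|f
python3 - <<'E'
from go import *
o,R_,t=st();print(t,o["moment"])
E
```

```text
position: [0.5507, 0.0603, 0.0655]
tool_rot: [0.308, 0.952, 0.0, -0.0]
ft_force: [0.4, 3.6, 3.6]
grip_width: 0.0138
position: [0.5507, 0.06, 0.0655]
tool_rot: [0.585, 0.811, -0.0, 0.0]
ft_force: [-0.9, 0.6, 3.4]
grip_width: 0.0135
1.8926891535242416 [ 0.4170846  -0.03646467  0.75915319]
```

```bash
f(){ grep -e ft_ -e width -e rot; }
m(){ python3 - <<'E'
from go import *
o,R_,t=st();print(t,o["moment"].round(2))
E
}
python3 -m handwheel '[[0,0,0,0.01],[0,0,0,0.02],[0,0,0,0.03],[0,0,0,0.04],[0,0,0,0.048],[0,0,0,0.048],[0,0,0,0.048]]'|f;m
python3 -m handwheel '[[0,0,0,0.004],[0,0,0,0.008],[0,0,0,0.01],[0,0,0,0.01]]'|f;m
```

```text
tool_rot: [0.699, 0.715, -0.001, 0.001]
ft_force: [-0.6, -2.8, 5.3]
grip_width: 0.0164
1.59434908095457 [-0.5   0.    1.32]
tool_rot: [0.721, 0.693, -0.0, 0.001]
ft_force: [-0.5, -2.1, 5.0]
grip_width: 0.0174
1.530444851739841 [-0.26  0.06  1.6 ]
```

```bash
f(){ grep -e ft_ -e width -e rot -e posi; }
m(){ python3 - <<'E'
from go import *
o,R_,t=st();print(t,o["moment"].round(2))
E
}
python3 -m handwheel '[[0,0,0,0],[0,0,0,0],[0,0,0,0],[0,0,0,0]]' 0 60|f;m
python3 -m handwheel '[[0,0,0,0.004],[0,0,0,0.008],[0,0,0,0.012],[0,0,0,0.012],[0,0,0,0.012]]'|f;m
```

```text
position: [0.5511, 0.0593, 0.0656]
tool_rot: [0.721, 0.693, -0.0, 0.001]
ft_force: [-0.9, -2.4, 5.6]
grip_width: 0.0165
1.5300093693231087 [-0.35  0.02  1.68]
position: [0.5509, 0.0592, 0.0656]
tool_rot: [0.747, 0.665, -0.001, 0.001]
ft_force: [-1.1, 1.8, 5.0]
grip_width: 0.0166
1.4541051806339476 [0.23 0.05 1.47]
```

```bash
f(){ grep -e ft_ -e width; }
m(){ python3 - <<'E'
from go import *
o,R_,t=st();print(t,o["moment"].round(2))
E
}
python3 -m handwheel '[[0,0,0,0.004],[0,0,0,0.008],[0,0,0,0.008],[0,0,0,0.008]]'|f;m
python3 -m handwheel '[[0,0,0,0.004],[0,0,0,0.008],[0,0,0,0.008],[0,0,0,0.008]]'|f;m
python3 -m handwheel '[[0,0,0,0.004],[0,0,0,0.008],[0,0,0,0.008],[0,0,0,0.008]]'|f;m
```

```text
ft_force: [-1.3, -2.9, 5.3]
grip_width: 0.0163
1.4046100336787624 [-0.39  0.09  1.69]
ft_force: [-2.9, -1.4, 6.2]
grip_width: 0.0155
1.3504955944637929 [-0.35  0.16  0.99]
ft_force: [-0.9, -1.2, 6.2]
grip_width: 0.0165
1.303018080101542 [-0.19  0.1   1.49]
```

```bash
f(){ grep -e ft_ -e width -e pos; }
python3 -m handwheel '[[0,0,0,-0.01],[0,0,0,-0.02],[0,0,0,-0.02],[0,0,0,-0.02]]' 60 40|f
python3 -m handwheel '[[0,0,-0.05,0],[0,0,-0.15,0],[0,0,-0.3,0],[0,0,-0.4,0],[0,0,-0.4,0],[0,-0.2,-0.4,0],[0,-0.4,-0.4,0],[0,-0.5,-0.4,0],[0,-0.5,-0.4,0],[0,-0.5,-0.4,0],[0,-0.5,-0.4,0]]'|f
python3 - <<'E'
from h import *
c=cam("top");a=cv2.resize(c["frame"][150:260,280:440][:,:,::-1],None,fx=5,fy=5,interpolation=cv2.INTER_CUBIC)
cv2.imwrite("pics/t4.png",a)
E
```

```text
position: [0.5505, 0.0601, 0.0648]
ft_force: [0.3, 0.1, -0.4]
grip_width: 0.0354
position: [0.401, 0.0823, 0.1851]
ft_force: [-0.1, -0.3, 0.2]
grip_width: 0.0526
```

View pics/t4.png

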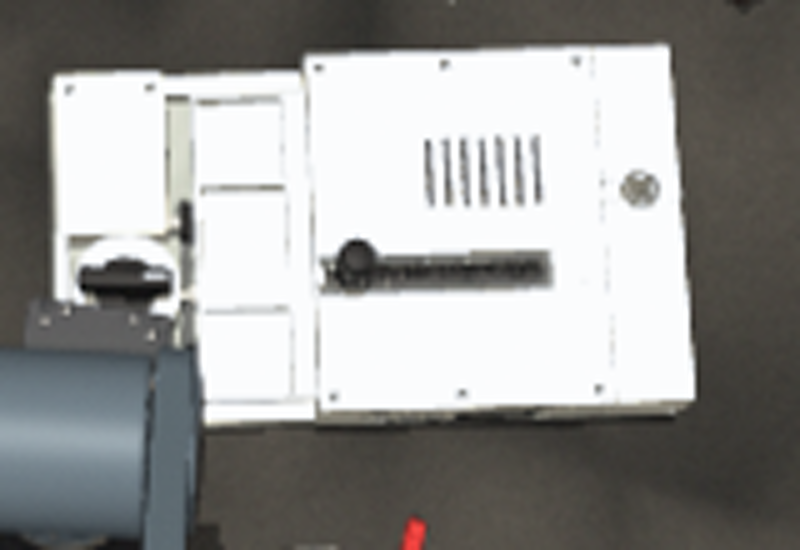

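Run:
```python
from h import *
from fit import tf
p=np.load("pose.npy")
c=cam("top")
f=c["frame"][200:212,293:318].max(2);print(f)
q=np.argwhere(f<70)
W=np.array([pix2w(c,(r+200,k+293),.088)[:2] for r,k in q])
W-=W.mean(0);w,v=np.linalg.eigh(W.T@W);d=v[:,1];print("angle from +y (rad, world CCW)",np.arctan2(d[1],d[0])%np.pi, "expected at 1.62:",(p[2]-1.62)%np.pi)
# pocket edges along image row in pocket 1
for y in (.045,.051,.105,.111): print(y,w2pix(c,tf(p,[[.0105,y,.046]])[0]))
r=int(round(w2pix(c,tf(p,[[.0105,.078,.046]])[0])[0]));print(r,list(enumerate(c["frame"][r,312:345].min(1),312)))
```

```text
[[220 219 218 227 248 253 253 253 253 253 250 247 248 251 251 253 253 253
  253 252 236 219 207 145 127]
 [236 213 223 242 253 253 253 253 245 238 193 154 168 207 212 244 251 253
  253 253 252 236 206 137 124]
 [234 201 225 239 243 246 246 240 129  60  64  63  64  63  67 114 213 246
  246 247 251 252 213 128 117]
 [234 201 213 135  98 143 141 129  49  48  49  47  47  44  42  45  74 137
  137 150 215 244 229 138 118]
 [235 200 183  59  64  62  60  60  59  59  59  57  55  56  53  79 150 149
  150 144 116 179 241 138 120]
 [237 209 150  68  72  74  73  72  72  74  75  74  74  74  73 108 203 203
  202 194 138 162 251 143 123]
 [238 222 151  61  62  64  65  66  67  68  67  68  69  70  71  71  72  74
   74  74  73 158 251 144 124]
 [238 227 209  21  28  23  26  26  23  29  26  27  27  28  26  28  26  31
   27  30  38 149 250 142 153]
 [226 225 247 128  71  63  18  16  18  15  19  16  18  19  19  14  17  16
   19  39  60 164 251 209 210]
 [157 166 218 178 107 100  40  38  40  40  43  42  23  26  24  25  26  46
  107 136 156 231 252 220 210]
 [101  85  97  91  94  95  76  76  79  77  80  74 
[... 376 characters left out ...]
313, np.uint8(221)), (314, np.uint8(224)), (315, np.uint8(222)), (316, np.uint8(85)), (317, np.uint8(47)), (318, np.uint8(116)), (319, np.uint8(229)), (320, np.uint8(223)), (321, np.uint8(251)), (322, np.uint8(251)), (323, np.uint8(251)), (324, np.uint8(251)), (325, np.uint8(251)), (326, np.uint8(251)), (327, np.uint8(251)), (328, np.uint8(251)), (329, np.uint8(251)), (330, np.uint8(251)), (331, np.uint8(251)), (332, np.uint8(251)), (333, np.uint8(251)), (334, np.uint8(251)), (335, np.uint8(251)), (336, np.uint8(250)), (337, np.uint8(230)), (338, np.uint8(251)), (339, np.uint8(251)), (340, np.uint8(251)), (341, np.uint8(248)), (342, np.uint8(176)), (343, np.uint8(251)), (344, np.uint8(251))]
```

```bash
python3 go.py .5513 -.071 .185 1.576
```

```text
rows [-0.431   0.5601  0.0026] -0.0245 | pos [0.4042 0.0817 0.1854] th 1.422 q1 -0.07 q6 0.07 F [0.4 0.4 0.4] t 29.4
```

```bash
f(){ grep -e ft_ -e width -e pos; }
python3 -m handwheel '[[-0.08,0.1,0,-0.0245],[-0.16,0.2,0,-0.0245],[-0.24,0.3,0,-0.0245],[-0.32,0.4,0,-0.0245],[-0.4,0.5,0,-0.0245],[-0.431,0.56,0,-0.0245],[-0.431,0.56,0,-0.0245],[-0.431,0.56,0,-0.0245],[-0.431,0.56,0,-0.0245],[-0.431,0.56,0,-0.0245]]' 70|f
python3 go.py .5513 -.071 .0946 1.576
```

```text
position: [0.5486, -0.0697, 0.1848]
ft_force: [0.1, 0.7, -0.0]
grip_width: 0.0609
rows [-0.0047  0.0094  0.3005] 0.0004 | pos [ 0.5486 -0.0697  0.1848] th 1.578 q1 -0.33 q6 -0.34 F [ 0.1  0.7 -0. ] t 30.3
```

```bash
f(){ grep -e ft_ -e width -e pos; }
python3 -m handwheel '[[-0.005,0.009,0.05,0],[-0.005,0.009,0.13,0],[-0.005,0.009,0.21,0],[-0.005,0.009,0.26,0],[-0.005,0.009,0.29,0],[-0.005,0.009,0.3,0],[-0.005,0.009,0.3,0]]'|f
python3 -m handwheel '[[0,0,0,0],[0,0,0,0],[0,0,0,0],[0,0,0,0],[0,0,0,0],[0,0,0,0],[0,0,0,0],[0,0,0,0],[0,0,0,0]]' 0 50|f
```

```text
position: [0.5519, -0.0715, 0.095]
ft_force: [-0.1, -0.1, 0.3]
grip_width: 0.0614
position: [0.5524, -0.0721, 0.0954]
ft_force: [-0.8, -0.4, 2.3]
grip_width: 0.0208
```

```bash
f(){ grep -e ft_ -e width -e pos; }
python3 -m handwheel '[[0,0,-0.02,0],[0,0,-0.06,0],[0,0,-0.12,0],[0,0,-0.18,0],[0,0,-0.23,0],[0,0,-0.23,0],[0,0,-0.23,0],[0,0,-0.23,0]]'|f
python3 go.py .6007 -.2568 .150 1.576
```

```text
position: [0.5517, -0.0719, 0.1636]
ft_force: [-1.1, -0.3, -1.8]
grip_width: 0.0213
rows [-0.6174  0.159   0.0448] 0.0003 | pos [ 0.5517 -0.0719  0.1636] th 1.578 q1 -0.33 q6 -0.34 F [-1.1 -0.3 -1.8] t 32.3
```

```bash
f(){ grep -e ft_ -e width -e pos; }
python3 -m handwheel '[[-0.1,0.03,0,0],[-0.2,0.06,0,0],[-0.3,0.08,0,0],[-0.4,0.1,0,0],[-0.5,0.13,0,0],[-0.58,0.15,0,0],[-0.617,0.158,0.01,0],[-0.617,0.158,0.02,0],[-0.617,0.158,0.03,0],[-0.617,0.158,0.03,0],[-0.617,0.158,0.03,0],[-0.617,0.158,0.03,0]]'|f
python3 go.py .6005 -.2568 .142 1.576
```

```text
position: [0.6007, -0.255, 0.1551]
ft_force: [0.3, 0.6, -1.2]
grip_width: 0.0209
rows [-0.0059 -0.0008  0.0436] 0.0006 | pos [ 0.6007 -0.255   0.1551] th 1.58 q1 -0.57 q6 -0.58 F [ 0.3  0.6 -1.2] t 33.3
```

```bash
f(){ grep -e ft_ -e pos; }
python3 -m handwheel '[[-0.006,-0.001,0.01,0],[-0.006,-0.001,0.02,0],[-0.006,-0.001,0.03,0],[-0.006,-0.001,0.036,0],[-0.006,-0.001,0.042,0],[-0.006,-0.001,0.046,0],[-0.006,-0.001,0.05,0],[-0.006,-0.001,0.05,0]]'|f
python3 go.py .6005 -.2568 .142 1.576
```

```text
position: [0.6006, -0.2584, 0.1399]
ft_force: [-0.8, 1.1, -0.9]
rows [ 0.0055 -0.0004 -0.0069] 0.0003 | pos [ 0.6006 -0.2584  0.1399] th 1.578 q1 -0.58 q6 -0.58 F [-0.8  1.1 -0.9] t 34.0
```

```bash
f(){ grep -e ft_ -e pos; }
python3 -m handwheel '[[0.002,0,0,0],[0.005,0,0,0],[0.005,0,0,0],[0.005,0,0,0]]'|f
python3 -m handwheel '[[0,0,0.005,0],[0,0,0.01,0],[0,0,0.015,0],[0,0,0.02,0],[0,0,0.02,0]]'|f
```

```text
position: [0.6009, -0.2572, 0.1404]
ft_force: [-0.3, 1.0, -1.4]
position: [0.6005, -0.257, 0.1337]
ft_force: [0.4, 0.5, -1.0]
```

```bash
f(){ grep -e ft_ -e pos; }
python3 -m handwheel '[[0,0,0.01,0],[0,0,0.02,0],[0,0,0.03,0],[0,0,0.04,0],[0,0,0.05,0],[0,0,0.05,0]]'|f
python3 -m handwheel '[[0,0,0.015,0],[0,0,0.03,0],[0,0,0.045,0],[0,0,0.06,0],[0,0,0.068,0],[0,0,0.068,0]]'|f
```

```text
position: [0.6003, -0.2569, 0.1183]
ft_force: [-0.7, 0.3, 0.1]
position: [0.6003, -0.2565, 0.0977]
ft_force: [-0.5, 1.5, -2.0]
```

```bash
f(){ grep -e ft_ -e pos; }
python3 -m handwheel '[[0,0,0.003,0],[0,0,0.006,0],[0,0,0.008,0],[0,0,0.009,0],[0,0,0.009,0]]'|f
python3 -m handwheel '[[0,0,0.001,0],[0,0,0.002,0],[0,0,0.002,0]]'|f
```

```text
position: [0.6007, -0.2566, 0.0963]
ft_force: [-0.4, 4.6, 1.8]
position: [0.6008, -0.2566, 0.0957]
ft_force: [-0.2, 5.7, 1.6]
```

```bash
f(){ grep -e ft_ -e pos -e width; }
python3 -m handwheel '[[0,0,0,0],[0,0,0,0],[0,0,0,0],[0,0,0,0]]' 70 30|f
python3 -m handwheel '[[0,0,-0.03,0],[0,0,-0.1,0],[0,0,-0.2,0],[0,0,-0.3,0],[0,0,-0.35,0],[0,0,-0.35,0],[0,0,-0.35,0]]' 100|f
cat > jars.py <<'E'
from h import *
from scipy.optimize import least_squares
np.set_printoptions(precision=4,suppress=True)
def caps(): # bright cap blobs
    out={}
    for n,(v0,v1,u0,u1) in {"top":(130,300,150,300),"scene":(170,340,120,310)}.items():
        c=cam(n);f=c["frame"];m=((f.min(2)>205)).astype(np.uint8);w=np.zeros_like(m);w[v0:v1,u0:u1]=m[v0:v1,u0:u1]
        N,L,s,ct=cv2.connectedComponentsWithStats(w)
        print(n,[(s[i,4],s[i,2:4].tolist(),ct[i][::-1].round(1).tolist(),pix2w(c,ct[i][::-1],.044).round(4).tolist()) for i in range(1,N) if 60<s[i,4]<500])
        for d in vision.look_for(n,"jar_0_mid")[:4]: print("  net",np.round(d["conf"],2),np.round(d["point"],1),pix2w(c,d["point"],.03 if n=="scene" else .04))
if __name__=="__main__": caps()
E
python3 jars.py
python3 - <<'E'
from h import *
c=cam("scene");save(c,"s5")
E
```

```text
position: [0.6012, -0.2584, 0.0958]
ft_force: [0.8, 0.2, -0.4]
grip_width: 0.0402
position: [0.6013, -0.2577, 0.2021]
ft_force: [0.9, -0.2, -0.5]
grip_width: 0.0838
top [(np.int32(116), [16, 14], [138.1, 234.7], [0.7805, 0.2806, 0.044]), (np.int32(137), [20, 18], [155.9, 258.6], [0.7197, 0.2043, 0.044]), (np.int32(371), [10, 53], [186.2, 294.6], [0.6182, 0.0916, 0.044]), (np.int32(175), [15, 15], [203.1, 257.3], [0.5669, 0.2078, 0.044]), (np.int32(182), [15, 15], [212.0, 220.0], [0.5415, 0.3229, 0.044]), (np.int32(187), [16, 15], [235.8, 259.3], [0.4647, 0.2013, 0.044])]
  net 0.54 [206.  258.4] [0.5585 0.205  0.04  ]
scene [(np.int32(79), [17, 6], [172.2, 161.2], [0.9105, 0.3224, 0.044]), (np.int32(157), [17, 16], [194.8, 189.6], [0.7842, 0.2879, 0.044]), (np.int32(148), [22, 18], [198.7, 224.7], [0.7136, 0.2114, 0.044]), (np.int32(208), [18, 15], [235.0, 250.4], [0.5675, 0.2101, 0.044]), (np.int32(247), [18, 17], [262.1, 272.5], [0.4655, 0.2031, 0.044]), (np.int32(241), [19, 17], [265.0, 216.1], [0.5418, 0.325, 0.044])]
  net 0.77 [239.2 251.2] [0.563  0.2125 0.03  ]
```

View pics/s5.png

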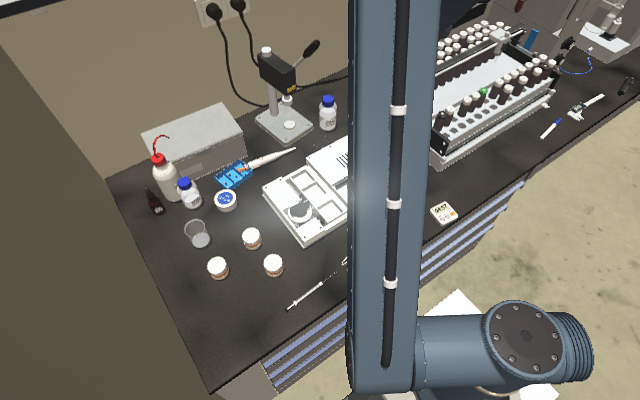

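Run:
```python
from h import *
from fit import tf
p=np.load("pose.npy");c=cam("top")
f=cv2.imread("pics/top0.png").min(2).astype(int)
for y in(.06,.09,.15):
    for z in (.03,.046,.06,.07):
        a=w2pix(c,tf(p,[[.111,y,z]])[0]);print(y,z,a.round(1),end=" ")
    k=int(round(a[1]));print("\n",k,list(zip(range(160,176),f[160:176,k])))
q=np.array([w2pix(c,tf(p,[[.111,y,.07]])[0]) for y in(0,-.1)]);k=int(q[0][1]);print(q.round(1),k,list(zip(range(156,168),f[156:168,k])))
c=cam("scene");f=cv2.imread("pics/scene0.png").min(2).astype(int)
for X in ((-.111,.09),(-.111,.198),(.111,.198)):
    print(X,[w2pix(c,tf(p,[[*X,z]])[0]).round(1).tolist() for z in (0,.03,.046,.06)])
cv2.imwrite("pics/s0rim.png",cv2.resize(cv2.imread("pics/scene0.png")[180:260,250:360],None,fx=7,fy=7,interpolation=cv2.INTER_CUBIC))
```

```text
0.06 0.03 [164.6 332.8] 0.06 0.046 [163.1 333. ] 0.06 0.06 [161.8 333.1] 0.06 0.07 [160.8 333.2] 
 333 [(160, np.int64(62)), (161, np.int64(63)), (162, np.int64(60)), (163, np.int64(59)), (164, np.int64(189)), (165, np.int64(251)), (166, np.int64(252)), (167, np.int64(247)), (168, np.int64(178)), (169, np.int64(114)), (170, np.int64(155)), (171, np.int64(208)), (172, np.int64(208)), (173, np.int64(207)), (174, np.int64(207)), (175, np.int64(207))]
0.09 0.03 [164.8 323.4] 0.09 0.046 [163.3 323.5] 0.09 0.06 [162.  323.5] 0.09 0.07 [161.1 323.6] 
 324 [(160, np.int64(63)), (161, np.int64(65)), (162, np.int64(63)), (163, np.int64(63)), (164, np.int64(147)), (165, np.int64(240)), (166, np.int64(252)), (167, np.int64(252)), (168, np.int64(239)), (169, np.int64(116)), (170, np.int64(156)), (171, np.int64(207)), (172, np.int64(208)), (173, np.int64(206)), (174, np.int64(204)), (175, np.int64(206))]
0.15 0.03 [165.3 304.6] 0.15 0.046 [163.8 304.4] 0.15 0.06 [162.5 304.3] 0.15 0.07 [161.6 304.2] 
 304 [(160, np.int64(61)), (161, np.int64(61)), (162, np.int64(59)), (163, np.int64(58)), (164, np.int64(188)), (165, np.int64(252)), (166, np.int64(252)), (167, np.int64(251)), (168, np.int64(251)), (169, np.int64(251)), (170, np.int64(252)), (171, np.int64(251)), (172, np.int64(252)), (173, np.int64(252)), (174, np.int64(252)), (175, np.int64(251))]
[[160.3 352.6]
 [159.5 384.8]] 352 [(156, np.int64(46)), (157, np.int64(46)), (158, np.int64(48)), (159, np.int64(45)), (160, np.int64(147)), (161, np.int64(240)), (162, np.int64(252)), (163, np.int64(251)), (164, np.int64(251)), (165, np.int64(252)), (166, np.int64(252)), (167, np.int64(251))]
(-0.111, 0.09) [[230.1, 335.4], [224.6, 335.7], [221.6, 335.9], [218.9, 336.1]]
(-0.111, 0.198) [[250.0, 303.8], [244.8, 303.5], [242.0, 303.3], [239.4, 303.1]]
(0.111, 0.198) [[196.0, 262.3], [190.2, 261.1], [187.0, 260.4], [184.1, 259.8]]
```

View pics/s0rim.png

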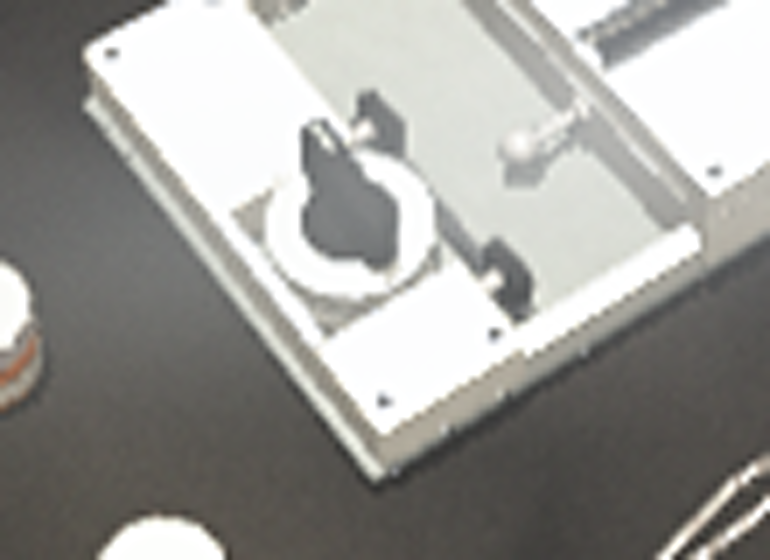

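```bash
python3 go.py .567 .209 .15 1.576; f(){ grep -e ft_ -e pos -e width; }
python3 -m handwheel '[[0.1,0,0,0],[0.2,0,0,0],[0.3,0,0,0],[0.4,0,0,0],[0.5,-0.03,0,0],[0.6,-0.05,0,0],[0.7,-0.06,0,0],[0.8,-0.08,0,0],[0.9,-0.1,0,0],[1,-0.115,0,0],[1,-0.115,0,0],[1,-0.115,0,0],[1,-0.115,0,0]]' 80|f
python3 go.py .567 .209 .1 1.576;  python3 jars.py | grep -v net
```

```text
rows [ 1.5534 -0.0996  0.1662] 0.0003 | pos [ 0.6003 -0.2569  0.1992] th 1.578 q1 -0.58 q6 -0.58 F [ 0.2  0.5 -0.7] t 37.6
position: [0.5644, 0.0423, 0.2003]
ft_force: [-0.2, -0.2, -0.2]
grip_width: 0.0695
rows [0.5557 0.0129 0.3342] 0.0004 | pos [0.5644 0.0423 0.2003] th 1.578 q1 -0.12 q6 -0.13 F [-0.2 -0.2 -0.2] t 38.7
top [(np.int32(112), [16, 14], [138.1, 234.8], [0.7805, 0.2803, 0.044]), (np.int32(131), [20, 18], [155.7, 258.7], [0.7202, 0.2039, 0.044]), (np.int32(173), [15, 15], [203.2, 257.3], [0.5668, 0.2078, 0.044]), (np.int32(181), [15, 15], [212.1, 220.0], [0.5413, 0.3229, 0.044]), (np.int32(90), [9, 15], [235.2, 256.1], [0.4668, 0.2113, 0.044])]
scene [(np.int32(106), [19, 7], [172.6, 161.4], [0.9089, 0.3226, 0.044]), (np.int32(193), [18, 16], [194.7, 189.4], [0.7849, 0.288, 0.044]), (np.int32(160), [22, 19], [198.4, 224.7], [0.7146, 0.2109, 0.044]), (np.int32(215), [18, 17], [234.9, 250.4], [0.5678, 0.2098, 0.044]), (np.int32(249), [18, 17], [262.1, 272.5], [0.4655, 0.203, 0.044]), (np.int32(250), [19, 18], [265.0, 216.1], [0.5417, 0.3249, 0.044])]
```

```bash
f(){ grep -e ft_ -e pos -e width; }
python3 -m handwheel '[[0.1,0,0,0],[0.2,0,0,0],[0.3,0.01,0.05,0],[0.4,0.013,0.1,0],[0.5,0.013,0.15,0],[0.555,0.013,0.23,0],[0.555,0.013,0.31,0],[0.555,0.013,0.333,0],[0.555,0.013,0.333,0],[0.555,0.013,0.333,0]]'|f
python3 go.py .567 .209 .030 1.576
```

```text
position: [0.5674, 0.2081, 0.1008]
ft_force: [1.0, -0.6, 1.0]
grip_width: 0.0694
rows [ 0.003  -0.0014  0.236 ] 0.0001 | pos [0.5674 0.2081 0.1008] th 1.576 q1 0.17 q6 0.16 F [ 1.  -0.6  1. ] t 39.8
```

```bash
f(){ grep -e ft_ -e pos -e width -e grip; }
python3 -m handwheel '[[0.003,0,0.05,0],[0.003,0,0.12,0],[0.003,0,0.18,0],[0.003,0,0.22,0],[0.003,0,0.234,0],[0.003,0,0.234,0],[0.003,0,0.234,0]]'|f
python3 -m handwheel '[[0,0,0,0],[0,0,0,0],[0,0,0,0],[0,0,0,0],[0,0,0,0],[0,0,0,0],[0,0,0,0]]' 0 20|f
python3 -m handwheel '[[0,0,-0.05,0],[0,0,-0.12,0],[0,0,-0.22,0],[0,0,-0.33,0],[0,0,-0.33,0],[0,0,-0.33,0]]'|f
python3 go.py .6463 -.0126 .11 1.576
```

```text
position: [0.5678, 0.2098, 0.0314]
ft_force: [0.2, -0.6, -0.5]
grip_width: 0.0696
grip_force: 0.0
position: [0.5674, 0.2101, 0.031]
ft_force: [-0.3, -0.3, 4.6]
grip_width: 0.0477
grip_force: 20.0
position: [0.568, 0.2102, 0.1312]
ft_force: [-0.5, 0.6, -1.9]
grip_width: 0.0477
grip_force: 20.0
rows [-0.7447  0.2555  0.0711] 0.0003 | pos [0.568  0.2102 0.1312] th 1.578 q1 0.17 q6 0.16 F [-0.5  0.6 -1.9] t 41.4
```

```bash
f(){ grep -e ft_ -e pos -e width; }
python3 -m handwheel '[[-0.1,0.05,0,0],[-0.2,0.1,0,0],[-0.3,0.15,0,0],[-0.4,0.2,0,0],[-0.5,0.23,0,0],[-0.6,0.25,0,0],[-0.69,0.256,0,0],[-0.741,0.256,0.03,0],[-0.741,0.256,0.07,0],[-0.741,0.256,0.07,0],[-0.741,0.256,0.07,0],[-0.741,0.256,0.07,0]]'|f
python3 go.py .6463 -.0116 .059 1.576
```

```text
position: [0.6443, -0.0099, 0.1074]
ft_force: [0.7, 0.3, -0.5]
grip_width: 0.0473
rows [-0.006   0.007   0.1614] 0.0006 | pos [ 0.6443 -0.0099  0.1074] th 1.58 q1 -0.19 q6 -0.2 F [ 0.7  0.3 -0.5] t 42.4
```

```bash
f(){ grep -e ft_ -e pos -e width; }
python3 -m handwheel '[[0,0,0,0],[0,0,0,0],[0,0,0,0]]'|f
python3 go.py .6463 -.0116 .059 1.576
```

```text
position: [0.6455, -0.0108, 0.109]
ft_force: [-0.1, 0.5, -2.1]
grip_width: 0.0472
rows [-0.0027  0.0025  0.1666] 0.0005 | pos [ 0.6455 -0.0108  0.109 ] th 1.579 q1 -0.19 q6 -0.2 F [-0.1  0.5 -2.1] t 42.7
```

Settles toward the target. Lower.

```bash
f(){ grep -e ft_ -e pos -e width; }
python3 -m handwheel '[[-0.002,0.002,0.03,0],[-0.002,0.002,0.06,0],[-0.002,0.002,0.09,0],[-0.002,0.002,0.105,0],[-0.002,0.002,0.105,0],[-0.002,0.002,0.105,0]]'|f
python3 -m handwheel '[[0,0,0.01,0],[0,0,0.02,0],[0,0,0.03,0],[0,0,0.04,0],[0,0,0.05,0],[0,0,0.057,0],[0,0,0.057,0]]'|f
python3 go.py .6463 -.0116 .059 1.576
```

```text
position: [0.6454, -0.0124, 0.0761]
ft_force: [-0.2, -1.0, -1.1]
grip_width: 0.0474
position: [0.6456, -0.0123, 0.0593]
ft_force: [0.5, 0.1, -0.7]
grip_width: 0.0478
rows [0.0024 0.0023 0.001 ] 0.0003 | pos [ 0.6456 -0.0123  0.0593] th 1.578 q1 -0.19 q6 -0.2 F [ 0.5  0.1 -0.7] t 43.8
```

```bash
f(){ grep -e ft_ -e pos -e width; }
python3 -m handwheel '[[0,0,0,0],[0,0,0,0],[0,0,0,0],[0,0,0,0]]' 66|f
python3 -m handwheel '[[0,0,-0.03,0],[0,0,-0.08,0],[0,0,-0.15,0],[0,0,-0.25,0],[0,0,-0.35,0],[0,0,-0.35,0],[0,0,-0.35,0]]'|f
python3 -m handwheel '[[0,0,0,0]]' 80|f
python3 go.py .4651 .2025 .13 1.576
```

```text
position: [0.6461, -0.0124, 0.0602]
ft_force: [-0.3, 0.2, -0.7]
grip_width: 0.0564
position: [0.6475, -0.0126, 0.1681]
ft_force: [0.1, 0.8, -0.2]
grip_width: 0.0574
position: [0.6455, -0.0122, 0.1652]
ft_force: [-0.3, -0.8, -0.2]
grip_width: 0.06
rows [ 0.7201 -0.5962  0.1174] 0.0003 | pos [ 0.6455 -0.0122  0.1652] th 1.578 q1 -0.19 q6 -0.2 F [-0.3 -0.8 -0.2] t 44.8
```

```bash
f(){ grep -e ft_ -e pos -e width; }
python3 -m handwheel '[[0.09,-0.075,0,0],[0.18,-0.15,0,0],[0.27,-0.225,0,0],[0.36,-0.3,0,0],[0.45,-0.375,0,0],[0.54,-0.45,0,0],[0.63,-0.52,0,0],[0.719,-0.597,0.05,0],[0.719,-0.597,0.12,0],[0.719,-0.597,0.22,0],[0.719,-0.597,0.22,0],[0.719,-0.597,0.22,0],[0.719,-0.597,0.22,0]]'|f
python3 go.py .4651 .2022 .031 1.576; python3 jars.py | grep -v net|cut -c1-700
```

```text
position: [0.4654, 0.2018, 0.0989]
ft_force: [-0.3, -0.1, -0.3]
grip_width: 0.0696
rows [ 0.0012 -0.0008  0.2263] 0.0002 | pos [0.4654 0.2018 0.0989] th 1.577 q1 0.19 q6 0.18 F [-0.3 -0.1 -0.3] t 45.8
top [(np.int32(72), [13, 11], [138.1, 234.4], [0.7807, 0.2816, 0.044]), (np.int32(119), [19, 18], [155.9, 258.7], [0.7195, 0.2038, 0.044]), (np.int32(492), [9, 70], [197.5, 295.0], [0.582, 0.091, 0.044])]
scene [(np.int32(112), [19, 8], [172.8, 161.4], [0.9082, 0.3227, 0.044]), (np.int32(200), [19, 16], [194.6, 189.3], [0.7853, 0.2882, 0.044]), (np.int32(251), [19, 18], [265.0, 216.1], [0.5417, 0.325, 0.044])]
```

```bash
f(){ grep -e ft_ -e pos -e width -e grip; }
python3 -m handwheel '[[0.001,-0.001,0.05,0],[0.001,-0.001,0.12,0],[0.001,-0.001,0.18,0],[0.001,-0.001,0.21,0],[0.001,-0.001,0.226,0],[0.001,-0.001,0.226,0],[0.001,-0.001,0.226,0]]'|f
python3 -m handwheel '[[0,0,0,0],[0,0,0,0],[0,0,0,0],[0,0,0,0],[0,0,0,0],[0,0,0,0],[0,0,0,0]]' 0 20|f
python3 -m handwheel '[[0,0,-0.05,0],[0,0,-0.12,0],[0,0,-0.22,0],[0,0,-0.33,0],[0,0,-0.33,0],[0,0,-0.33,0],[0,0,-0.33,0]]'|f
python3 go.py .5113 -.0132 .11 1.576
```

```text
position: [0.4654, 0.2024, 0.0316]
ft_force: [1.5, 1.1, -0.4]
grip_width: 0.0696
grip_force: 0.0
position: [0.4653, 0.2025, 0.0315]
ft_force: [-0.9, 0.6, 4.4]
grip_width: 0.0478
grip_force: 20.0
position: [0.4642, 0.2022, 0.1296]
ft_force: [0.2, 0.1, -0.7]
grip_width: 0.0479
grip_force: 20.0
rows [-0.7191  0.152   0.0652] 0.0003 | pos [0.4642 0.2022 0.1296] th 1.578 q1 0.19 q6 0.18 F [ 0.2  0.1 -0.7] t 47.8
```

```bash
f(){ grep -e ft_ -e pos -e width; }
python3 -m handwheel '[[-0.1,0.02,0,0],[-0.2,0.03,0,0],[-0.3,0.05,0,0],[-0.4,0.07,0,0],[-0.5,0.1,0,0],[-0.6,0.12,0,0],[-0.69,0.15,0,0],[-0.717,0.155,0.03,0],[-0.717,0.155,0.065,0],[-0.717,0.155,0.065,0],[-0.717,0.155,0.065,0],[-0.717,0.155,0.065,0],[-0.717,0.155,0.065,0]]'|f
python3 go.py .5113 -.0132 .059 1.576
```

```text
position: [0.5126, -0.0115, 0.1104]
ft_force: [-0.1, -0.3, -0.6]
grip_width: 0.0478
rows [-0.0056 -0.0042  0.1713] 0.0005 | pos [ 0.5126 -0.0115  0.1104] th 1.579 q1 -0.24 q6 -0.25 F [-0.1 -0.3 -0.6] t 48.9
```

```bash
f(){ grep -e ft_ -e pos -e width; }
python3 -m handwheel '[[-0.004,-0.003,0.03,0],[-0.004,-0.003,0.06,0],[-0.004,-0.003,0.09,0],[-0.004,-0.003,0.105,0],[-0.004,-0.003,0.105,0],[-0.004,-0.003,0.105,0]]'|f
python3 -m handwheel '[[0,0,0.01,0],[0,0,0.02,0],[0,0,0.03,0],[0,0,0.04,0],[0,0,0.05,0],[0,0,0.063,0],[0,0,0.063,0]]'|f
python3 go.py .5113 -.0132 .059 1.576
```

```text
position: [0.5117, -0.0135, 0.0784]
ft_force: [1.4, 0.6, -1.0]
grip_width: 0.0478
position: [0.5119, -0.0136, 0.0596]
ft_force: [0.6, 0.8, -0.5]
grip_width: 0.047
rows [ 0.0013 -0.0021  0.0021] 0.0003 | pos [ 0.5119 -0.0136  0.0596] th 1.578 q1 -0.25 q6 -0.25 F [ 0.6  0.8 -0.5] t 50.0
```

```bash
f(){ grep -e ft_ -e pos -e width; }
python3 -m handwheel '[[0,0,0,0],[0,0,0,0],[0,0,0,0],[0,0,0,0]]' 66|f
python3 -m handwheel '[[0,0,-0.03,0],[0,0,-0.08,0],[0,0,-0.15,0],[0,0,-0.25,0],[0,0,-0.35,0],[0,0,-0.35,0],[0,0,-0.35,0],[0,0,-0.35,0]]'|f
python3 -m handwheel '[[0.2,0,0,0.01],[0.4,0,0,0.04],[0.4,0,0,0.06],[0.4,0,0,0.08]]' 80|f
python3 go.py .5416 .324 .1 .791
```

```text
position: [0.5122, -0.0136, 0.0603]
ft_force: [-0.1, -0.7, -0.5]
grip_width: 0.0566
position: [0.5116, -0.0135, 0.1654]
ft_force: [0.4, -0.6, -0.0]
grip_width: 0.0573
position: [0.5091, 0.111, 0.1636]
ft_force: [0.6, -0.7, -0.5]
grip_width: 0.0685
rows [ 0.6953 -0.1788  0.2131] 0.0598 | pos [0.5091 0.111  0.1636] th 1.167 q1 -0.0 q6 0.4 F [ 0.6 -0.7 -0.5] t 51.3
```

```bash
f(){ grep -e ft_ -e pos -e width; }
python3 -m handwheel '[[0.1,-0.03,0,0.01],[0.2,-0.06,0,0.02],[0.3,-0.09,0,0.03],[0.4,-0.12,0,0.04],[0.5,-0.15,0,0.05],[0.6,-0.17,0,0.06],[0.685,-0.179,0.07,0.06],[0.685,-0.179,0.15,0.06],[0.685,-0.179,0.21,0.06],[0.685,-0.179,0.21,0.06],[0.685,-0.179,0.21,0.06],[0.685,-0.179,0.21,0.06]]' 80|f
python3 go.py .5416 .324 .031 .791; python3 jars.py | grep -v net|cut -c1-800
```

```text
position: [0.5422, 0.3163, 0.102]
ft_force: [0.0, -0.2, 0.8]
grip_width: 0.0692
rows [ 0.017  -0.0195  0.2366] 0.0 | pos [0.5422 0.3163 0.102 ] th 0.791 q1 0.35 q6 1.13 F [ 0.  -0.2  0.8] t 52.3
top [(np.int32(68), [13, 11], [137.9, 234.3], [0.7812, 0.2818, 0.044]), (np.int32(118), [19, 18], [155.9, 258.8], [0.7196, 0.2036, 0.044]), (np.int32(491), [9, 70], [197.5, 295.0], [0.582, 0.0909, 0.044])]
scene [(np.int32(270), [25, 31], [180.2, 300.9], [0.6428, -0.0031, 0.044])]
```

```bash
f(){ grep -e ft_ -e pos -e width; }
python3 -m handwheel '[[0,0,0.02,0],[0,0,0.03,0],[0,0,0.03,0],[0,0,0.03,0]]'|f
python3 go.py .5416 .324 .031 .791
```

```text
position: [0.5419, 0.3164, 0.0928]
ft_force: [1.0, -0.3, -0.1]
grip_width: 0.0695
rows [ 0.0175 -0.0185  0.2061] 0.0001 | pos [0.5419 0.3164 0.0928] th 0.792 q1 0.35 q6 1.13 F [ 1.  -0.3 -0.1] t 52.8
```

```bash
f(){ grep -e ft_ -e pos -e width -e grip; }
python3 -m handwheel '[[0.017,-0.018,0.01,0],[0.017,-0.018,0.06,0],[0.017,-0.018,0.12,0],[0.017,-0.018,0.17,0],[0.017,-0.018,0.2,0],[0.017,-0.018,0.206,0],[0.017,-0.018,0.206,0],[0.017,-0.018,0.206,0]]'|f
python3 go.py .5416 .324 .031 .791
python3 -m handwheel '[[0,0,0,0],[0,0,0,0],[0,0,0,0],[0,0,0,0],[0,0,0,0],[0,0,0,0],[0,0,0,0]]' 0 20|f
python3 -m handwheel '[[0,0,-0.05,0],[0,0,-0.12,0],[0,0,-0.22,0],[0,0,-0.33,0],[0,0,-0.36,0],[0,0,-0.36,0],[0,0,-0.36,0]]'|f
python3 go.py .5893 -.0128 .11 .791
```

```text
position: [0.5425, 0.3244, 0.0318]
ft_force: [0.4, 0.6, 0.3]
grip_width: 0.0697
grip_force: 0.0
rows [-0.0029 -0.0012  0.0027] 0.0001 | pos [0.5425 0.3244 0.0318] th 0.792 q1 0.36 q6 1.14 F [0.4 0.6 0.3] t 53.5
position: [0.5424, 0.324, 0.0319]
ft_force: [0.0, -0.7, 3.8]
grip_width: 0.0474
grip_force: 20.0
position: [0.5415, 0.3238, 0.139]
ft_force: [0.2, 0.5, -2.1]
grip_width: 0.0472
grip_force: 20.0
rows [-0.6864  0.9019  0.0966] 0.0001 | pos [0.5415 0.3238 0.139 ] th 0.792 q1 0.36 q6 1.14 F [ 0.2  0.5 -2.1] t 54.6
```

```bash
f(){ grep -e ft_ -e pos -e width; }
python3 -m handwheel '[[-0.08,0.09,0,0],[-0.15,0.19,0,0],[-0.22,0.28,0,0],[-0.29,0.37,0,0],[-0.36,0.46,0,0],[-0.43,0.55,0,0],[-0.5,0.64,0,0],[-0.57,0.74,0,0],[-0.63,0.83,0,0],[-0.687,0.902,0,0],[-0.687,0.902,0.05,0],[-0.687,0.902,0.09,0],[-0.687,0.902,0.09,0],[-0.687,0.902,0.09,0],[-0.687,0.902,0.09,0],[-0.687,0.902,0.09,0],[-0.687,0.902,0.09,0]]'|f
python3 go.py .5893 -.0128 .059 .791
```

```text
position: [0.59, -0.0124, 0.1128]
ft_force: [0.4, 0.7, 0.2]
grip_width: 0.0474
rows [-0.0026 -0.0008  0.1792] 0.0003 | pos [ 0.59   -0.0124  0.1128] th 0.793 q1 -0.21 q6 0.57 F [0.4 0.7 0.2] t 56.1
```

```bash
f(){ grep -e ft_ -e pos -e width; }
python3 -m handwheel '[[-0.002,-0.001,0.03,0],[-0.002,-0.001,0.06,0],[-0.002,-0.001,0.09,0],[-0.002,-0.001,0.11,0],[-0.002,-0.001,0.11,0],[-0.002,-0.001,0.11,0]]'|f
python3 -m handwheel '[[0,0,0.01,0],[0,0,0.02,0],[0,0,0.03,0],[0,0,0.04,0],[0,0,0.05,0],[0,0,0.06,0],[0,0,0.066,0],[0,0,0.066,0]]'|f
python3 go.py .5893 -.0128 .0597 .791
```

```text
position: [0.5885, -0.0129, 0.0784]
ft_force: [0.7, -0.1, -0.8]
grip_width: 0.0474
position: [0.5889, -0.013, 0.0599]
ft_force: [-1.1, 0.7, 2.6]
grip_width: 0.0472
rows [0.0014 0.0004 0.0007] 0.0001 | pos [ 0.5889 -0.013   0.0599] th 0.792 q1 -0.21 q6 0.57 F [-1.1  0.7  2.6] t 57.2
```

On the floor of the pocket. Release with a small opening, rise, clear away and look.

```bash
f(){ grep -e ft_ -e pos -e width; }
python3 -m handwheel '[[0,0,0,0],[0,0,0,0],[0,0,0,0],[0,0,0,0]]' 63|f
python3 -m handwheel '[[0,0,-0.03,0],[0,0,-0.08,0],[0,0,-0.15,0],[0,0,-0.25,0],[0,0,-0.35,0],[0,0,-0.45,0],[0,0,-0.45,0]]'|f
python3 -m handwheel '[[0.1,-0.1,0,0],[0.2,-0.2,0,0],[0.3,-0.3,0,0],[0.4,-0.4,0,0],[0.5,-0.5,0,0],[0.6,-0.6,0,0],[0.7,-0.7,0,0],[0.8,-0.8,0,0],[0.8,-0.8,0,0],[0.8,-0.8,0,0]]'|f
python3 - <<'E'
from h import *
a=cv2.resize(cam("top")["frame"][140:260,280:440][:,:,::-1],None,fx=3,fy=3,interpolation=cv2.INTER_CUBIC)
b=cv2.resize(cam("scene")["frame"][110:260,220:420][:,:,::-1],(480,360),interpolation=cv2.INTER_CUBIC)
cv2.imwrite("pics/end.png",cv2.resize(np.hstack([a,b]),(800,300)))
E
```

```text
position: [0.5892, -0.0131, 0.0595]
ft_force: [0.0, -0.4, 1.0]
grip_width: 0.0541
position: [0.5932, -0.0137, 0.2015]
ft_force: [0.5, -0.7, 0.5]
grip_width: 0.0551
position: [0.5859, 0.3295, 0.1942]
ft_force: [0.1, -0.6, -0.7]
grip_width: 0.055
```

View pics/end.png

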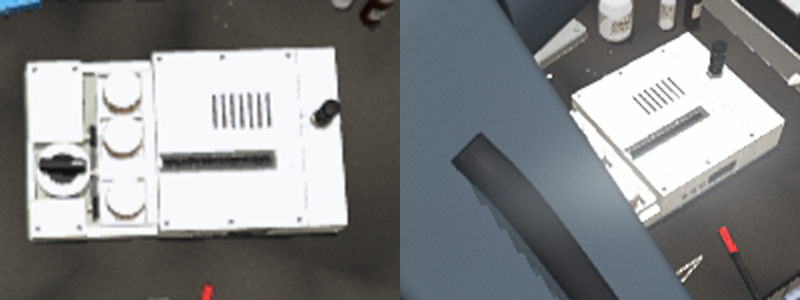

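Run:
```python
from h import *
from fit import tf
p=np.load("pose.npy")
c=cam("top")
for n,f in(("start",cv2.imread("pics/top0.png")),("now",c["frame"])):
    r=f[165:200,400:425].max(2);q=np.argwhere(r<90);print(n,len(q),q.min(0),q.max(0),q.mean(0).round(2))
im=cv2.resize(c["frame"][190:225,285:330][:,:,::-1],None,fx=14,fy=14,interpolation=cv2.INTER_CUBIC)
for ang,col in((1.62,(0,0,255)),(1.5,(0,200,0))):
    a=p[2]-ang;o=tf(p,[[-.0285,.151,.088]])[0];d=np.array([np.cos(a),np.sin(a),0]);e=np.array([-d[1],d[0],0])
    pts=[w2pix(c,o+d*.029*s+e*.007*t) for s,t in((1,1),(1,-1),(-1,-1),(-1,1))]
    cv2.polylines(im,[np.array([[(x[1]-285+.5)*14,(x[0]-190+.5)*14] for x in pts]).astype(int)],True,col,1)
cv2.imwrite("pics/cam.png",im)
```

```text
start 380 [0 5] [34 24] [16.79 18.17]
now 382 [0 6] [34 24] [16.74 18.27]
```

View pics/cam.png

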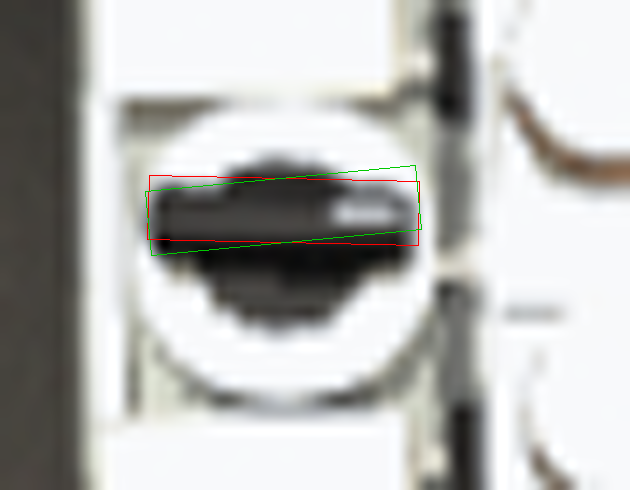

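The bar lies along the red 1.62 rad outline (about rows 180–240, columns 150–418), so the cam is home. The rod's pixels match the starting picture, so it is seated in its park hole.

```bash
python3 -c "
from h import *
print(robot.get_obs()['time'],job.hand_in())"
```

```text
the job is handed in; nothing more can be done
59.1333 None
```

The job is handed in at 59 s of the 200 s limit, with no result shown: the sled is docked with the cam home, the rod is back in its park hole, all three jars stand in the sled's pockets, and I did not touch the timer, beaker or tin.

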